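# Uncover the sprung balance and weigh the loose hooks

### The arm

A 6-joint arm with a two-finger parallel gripper is mounted at the origin on the work surface. World frame = base frame: x ahead of the robot, y to its left, z up, the work surface at z = 0. Lengths are in m, angles in degrees, forces in N, time in s.
With the tool pointing down it reaches from about 0.25 to 0.725 m from the base axis. Payload 9.7 kg.
Tool frame: the origin (TCP) lies at the very end of the fingers, on their centre line; the grasp point (between the pads) lies 19 mm behind it; z points along the fingers, y is the line along which they close (so a half turn about z gives the same grasp; the last joint's range is limited). The gripper opens to 85 mm and grips with 20 to 120 N. Pads are 22 mm wide; open, the fingers measure 114 mm over their backs; the gripper's body (76 mm by 85 mm) begins 54 mm behind the grasp point. The pads swing forward as they close: fully open they stand 13 mm farther back than shut.
Start: joints at [-67.323, 4.979, 10.078, 95.1, 0, 90], TCP at [0.212, -0.507, 0.199] pointing down, gripper open.
Joint ranges: [-179.16, 179.16], [-48.56, 103.87], [-65.8, 70.77], [-126.05, 130.52], [-82.76, 87.17], [-180, 180]. Speed limits (degrees/s): [127.2, 127.2, 147.25, 180, 180, 180].

### API

Orientations are given as [roll, pitch, yaw] about the fixed x, y, z axes, in that order (R = Rz(yaw) Ry(pitch) Rx(roll)).
In Python, from workcell import telemetry, optics, workorder gives the robot as it stands.
- The arm moves only by the shell command python3 -m handwheel 'ROWS' [FORCE]. ROWS is JSON, a list of rows, each an object of numbers: "tx", "ty", "tz": the shift along the tool's x, y, z in m; "ax", "ay", "az": the turn, a rotation vector about the tool's x, y, z in degrees; "jaw": the gripper command: -1 is shut, 1 is fully open, values between are in proportion. A call has exactly 10 rows; each row shifts and turns the commanded pose from where the row before left it, along the tool's axes as they then stand; what a row does not reach is not made up. A row lasts 1/8 s, in which the tool goes at most 62.5 mm and 10.7 degrees, less where a joint would pass 70% of its speed; a pose out of reach is approached as far as the arm can. A call is refused whole if a number of a shift passes 0.0625 or a number of a turn 10.7, either way. A call with a gripper value outside its range is refused whole. The fingers move at their own pace and stop on an object; FORCE is the grip in N (left out, the last holds). Time passes only in rows, so rows that do not move let the fingers close, or fill a call up. It gives the time, the measured TCP pose, the force, the opening and the grip force at its end, in the units of the state.
- telemetry.get_obs(): the state, without advancing time (a new reading comes with each control period).
- optics.camera(name): name is "scene" or "top"; returns a dict with "color" (480x640x3 uint8, red, green, blue), "K" (3x3 intrinsics, pixels), "k1" (the pictures are not rectified: a ray, as slopes to the right and down, at radius r is drawn at 1 + k1 r^2 times it, then the intrinsics apply), "extrinsics" (4x4, takes a point from camera to world coordinates). Camera axes: x right, y down, z forward; pixel columns grow to the right and rows downward; lengths in m; the calibration is good to about 2 mm. A picture is of the moment at which its call begins. There is no depth.
- workorder.job_done(): hands the job in; it is judged then, once.
The state is a dict: "time": time; "q": joint angles; "qd": joint speeds; "joint_efforts": joint torques, N m; "ee_pos": TCP position; "tcp_rot": TCP orientation; "wrist_force": force on the tool from outside, world axes, zero at the start; "torque": the same for the moment, N m; "opening": finger opening in m; "grasp_force": force on a finger pad.
Only numpy, scipy, OpenCV 4.12 (cv2) and the standard library are available. Lean on these libraries where they do the work, as an engineer would, in place of code of your own. Each camera call takes 0.05 s, during which the arm holds its last target. There are 200 camera calls.

### The job

Turn the green bayonet cover on the sprung balance until its lugs reach the slots, lift it free and lay it upright, squarely on the cork mat. Then stand the empty pewter dish centred on the bare pan and let go of it, and only after that put every loose galvanized hook on the bench into the dish, leaving the loaded dish centred and level on the pan. Leave the slate shard and the iron punch alone.

Things in the scene. Friction and masses are not known exactly. Their poses are not given: they have to be found in the camera images.
- balance: round dark steel balance base, fixed, 190 mm across, 20 mm high. On it a keeper ring: wall of inner radius 75, outer 82 mm, 11 mm high, topped by a brass lip 4 mm thick overhanging inward to radius 66 mm (lip top 35 mm above the bench). The lip is missing at two slots on this body's +x and -x axes. Origin: on the bench under its centre, z up
- pan_top (a point): centre of the top face of the round aluminium pan, 100 mm across, coaxial with the balance; top face 55 mm above the bench when empty; red dot in its centre
- pan (a joint): how far the pan is pressed down, m: 0 empty, spring 550 N/m (the loaded dish presses it 9 to 14 mm; it stops at 16 mm)
- cover: green round sheet-metal cover, closed top, 125 mm across, 50 mm high, 0.35 kg, standing on the balance base over the pan, held down by two lugs. It turns either way, without stops, and lifts freely when its x axis is within 8 degrees of the balance's x axis, either way round. Red stripes on top and skirt show its x axis. Origin: centre of its lower edge plane, z up
- cover_bar (a point): middle of the black bar on top of the cover, 66 mm above the cover's lower edge: 60 mm long along the cover's x axis, 12 mm wide, 32 mm high (from 50 to 82 mm above the lower edge)
- cover_lug (a point): outer end of one of the cover's two red lugs, on its +x axis, 72 mm out (the other opposite); each 26 mm wide, 2 to 8 mm above the cover's lower edge; they lie 3 mm below the brass lip until turned to the slots
- slot (a point): middle of one of the two slots in the brass lip, on the balance's +x axis, 74 mm out, 33 mm above the bench (the other opposite); each 44 degrees wide; yellow dashes just outside the ring mark them
- mat: cork mat, fixed, 155 x 155 x 4 mm, where the cover is to be laid. Origin: centre of its underside
- dish: round pewter dish, about 0.35 kg, 104 mm across its flat foot, 124 mm across the rim, 22 mm high, wall 4 mm, inner floor 5 mm above its underside; in the middle a round lifting stem 16 mm across, its top 65 mm above the underside. Origin: centre of its underside, z up the stem
- hook1: galvanized roofing hook, 65 g, standing: flat foot 36 x 18 x 5 mm, on its middle a blade 22 mm long (x), 9 mm thick (y), rising to 30 mm; small upturned nib at the +x end (12 to 19 mm out, 17 to 29 mm up). Origin: centre of the foot's underside; z up the blade. Pinch the blade across its 9 mm. Three to five of the five hooks are present; an absent one reads None
- hook2: hook like hook1
- hook3: hook like hook1
- hook4: hook like hook1
- hook5: hook like hook1
- shard: loose bystander: dark slate shard, about 70 x 140 x 8 mm, lying flat; origin under its middle
- punch: loose bystander: iron punch 125 mm long along x, 14 mm thick, lying flat; origin under its middle
Not all that is in view belongs to the job. Leave any red or yellow look-alike of the hook4 alone.

How it is judged (in metres and radians):
On the way, in this order (a step that is already met when the one before it is completed fails the run):
1. cover turned, still seated, until its lugs are at the slots (angle between the x axis of cover and the x axis of balance, either way round below 0.27 rad and z of cover in the frame of balance below 0.029 m and horizontal distance between cover and balance below 0.02 m), for 0.1 s.
2. cover lying upright on the cork mat, let go (horizontal distance between cover and mat below 0.045 m and height (world z) of cover below 0.009 m and angle between cover's own z axis and vertical below 0.1 rad and linear speed of cover below 0.03 m/s and contact force between the fingers and cover below 0.3 N), for 0.3 s.
3. empty dish standing centred on the pan, let go (horizontal distance between dish and pan_top below 0.012 m and z of dish in the frame of pan_top below 0.004 m and angle between dish's own z axis and vertical below 0.06 rad and linear speed of dish below 0.03 m/s and contact force between the fingers and dish below 0.3 N and horizontal distance between each of hook1, hook2, hook3, hook4, hook5 and dish above 0.062 m), for 0.3 s.
At the end, for the whole second after the job is handed in: cover upright on the cork mat (centre within 45 mm of the mat's, tilt under 0.1 rad); dish level on the pan, centre within 12 mm of the pan's; every present hook in the dish (origin within 56 mm of its axis, under 45 mm above its underside); all at rest (horizontal distance between cover and mat below 0.045 m and height (world z) of cover below 0.009 m and angle between cover's own z axis and vertical below 0.1 rad and linear speed of each of cover, dish, hook1, hook2, hook3, hook4, hook5 below 0.03 m/s and horizontal distance between dish and pan_top below 0.012 m and z of dish in the frame of pan_top below 0.004 m and angle between dish's own z axis and vertical below 0.06 rad and horizontal distance between each of hook1, hook2, hook3, hook4, hook5 and dish below 0.056 m and z of hook1 in the frame of dish between 0 and 0.045 m and z of hook2 in the frame of dish between 0 and 0.045 m and z of hook3 in the frame of dish between 0 and 0.045 m and z of hook4 in the frame of dish between 0 and 0.045 m and z of hook5 in the frame of dish between 0 and 0.045 m); the robot touches nothing.
It fails at once if the slate shard is moved more than 30 mm (distance of shard from where it was at the start of the episode above 0.03 m).
It fails at once if the punch is moved more than 30 mm (distance of punch from where it was at the start of the episode above 0.03 m).
Of hook1, hook2, hook3, hook4, hook5 only 3 to 5 are there at a start; the rules pass over those that are not, and their reading is None.
At some moment in a run one of hook1, hook2, hook3, hook4, hook5 may be knocked a few centimetres aside while the robot is not near it.
Once in a run the grip may slacken for a moment while it holds something.
It also fails if it takes over 210 s, if anything falls off the work surface, if the arm or the gripper's body presses on something with over 40 N, if the wrist force passes 120 N, or if a joint passes its speed limit or range.

## Working session

There is one attempt and no reset: what is moved stays moved. The work goes in short steps, Python scripts to look and compute and a shell command to move; the robot and the scene stay as the last step left them, time stands still between calls to the robot, and variables do not carry over. Pictures are saved under pics/ and viewed, at most 14 in all, crops included, and the job is handed in when it is done.

```bash
mkdir -p pics; ls
cat > h.py <<'E'
import numpy as np,cv2
from workcell import telemetry,optics,workorder
from scipy.spatial.transform import Rotation as R
def pic(name,fn=None,crop=None,s=1):
    c=optics.camera(name); im=c["color"][:,:,::-1].copy()
    np.savez(f"last_{name}.npz",**{k:np.array(c[k]) for k in("K","k1","extrinsics","color")})
    if fn:
        if crop: x0,y0,x1,y1=crop; im=im[y0:y1,x0:x1]
        cv2.imwrite("pics/"+fn,cv2.resize(im,None,fx=s,fy=s,interpolation=cv2.INTER_CUBIC))
    return c
def w(name,u,v,z):
    c=np.load(f"last_{name}.npz");K=c["K"];k=float(c["k1"]);T=c["extrinsics"]
    d=np.array([(u-K[0,2])/K[0,0],(v-K[1,2])/K[1,1]]);s=d.copy()
    for _ in range(30): s=d/(1+k*(s@s))
    r=T[:3,:3]@np.array([*s,1]);o=T[:3,3];return o+r*(z-o[2])/r[2]
def px(name,p):
    c=np.load(f"last_{name}.npz");K=c["K"];k=float(c["k1"]);T=c["extrinsics"]
    q=T[:3,:3].T@(np.array(p)-T[:3,3]);s=q[:2]/q[2];s=s*(1+k*s@s)
    return K[0,0]*s[0]+K[0,2],K[1,1]*s[1]+K[1,2]
E
python3 - <<'E'
from h import *
print(telemetry.get_obs())
for n in("scene","top"):
    c=pic(n,n+"0.png"); print(n,c["K"],c["k1"],c["extrinsics"])
E
```

```text
pics
{'time': 0.0, 'q': array([-6.73235004e+01,  5.01050167e+00,  1.00349566e+01,  9.50995817e+01,
        3.58582626e-04,  9.00011944e+01]), 'qd': array([ 0.04841847,  0.01793495,  0.10728837, -0.03084848,  0.07910931,
       -0.09082906]), 'joint_efforts': array([-2.16901281e-03, -5.20391786e+01,  4.64801645e+01,  1.63828785e-02,
        7.34438277e-05,  4.97293769e-06]), 'ee_pos': array([ 0.21193807, -0.50723341,  0.19829334]), 'tcp_rot': array([-1.79924873e+02, -3.57016230e-04,  2.26753047e+01]), 'wrist_force': array([-0.77854432, -0.17535159, -0.31719359]), 'torque': array([-0.00663084,  0.01443646, -0.0613416 ]), 'grasp_force': 0.0, 'opening': 0.08530504717289474}
scene [[534.52251024   0.         324.70970721]
 [  0.         534.52251024 245.2330279 ]
 [  0.           0.           1.        ]] 0.01370644422482452 [[-0.64797716  0.65137185 -0.39476615  1.03435719]
 [ 0.76165894  0.55338256 -0.33711037  0.43057739]
 [-0.0011275  -0.51911699 -0.85470245  0.99438701]
 [ 0.          0.          0.          1.        ]]
top [[617.48681756   0.         321.6177484 ]
 [  0.         617.48681756 235.94986877]
 [  0.           0.           1.        ]] -0.0735187791033388 [[-0.05566618 -0.97789225  0.20156393  0.3530806 ]
 [-0.99844655  0.05403411 -0.01359455  0.08975491]
 [ 0.00240268 -0.20200757 -0.97938101  1.41187525]
 [ 0.          0.          0.          1.        ]]
```

View pics/scene0.png

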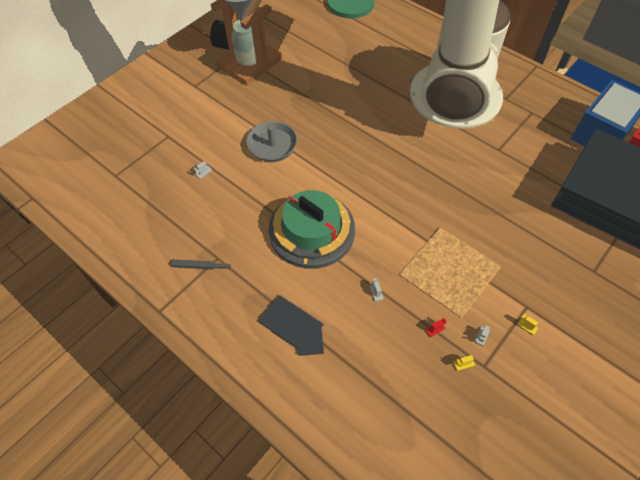

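View pics/top0.png

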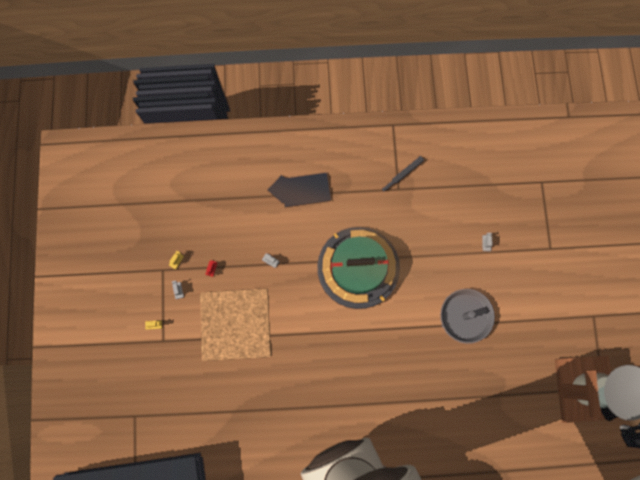

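The two views show the cover on the balance at top (360,265) and the mat at (235,324). The dish is at (468,315). The grey hooks are at (271,260), (178,289) and (488,241), with red and yellow look-alikes nearby. Next I'll zoom in.

Run:
```python
from h import *
im=np.load("last_top.npz")["color"][:,:,::-1]
f=lambda x0,y0,x1,y1,s:cv2.resize(im[y0:y1,x0:x1],None,fx=s,fy=s,interpolation=cv2.INTER_CUBIC)
a=f(310,220,410,320,4); b=f(420,220,520,350,4)[:400]; 
cv2.imwrite("pics/a.png",np.hstack([a,f(440,220,540,320,4)]))
cv2.imwrite("pics/b.png",f(140,235,300,355,5))
print(px("top",[.212,-.507,.199]),px("scene",[.212,-.507,.199]))
```

```text
(np.float64(631.0570985080226), np.float64(416.59985224051803)) (np.float64(251.4532295813433), np.float64(-15.380875847818459))
```

View pics/a.png

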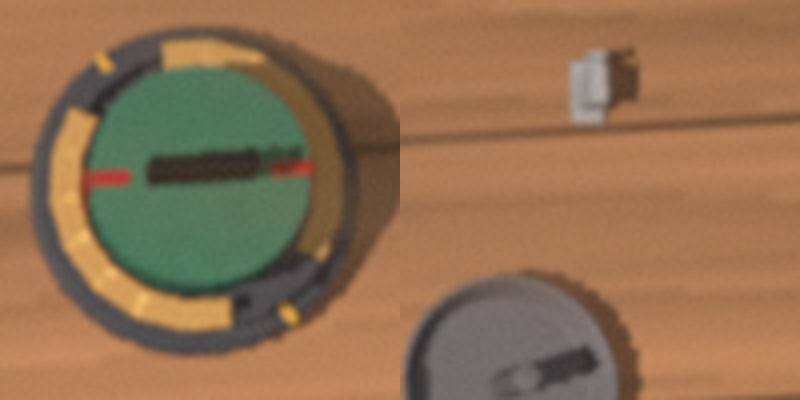

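View pics/b.png

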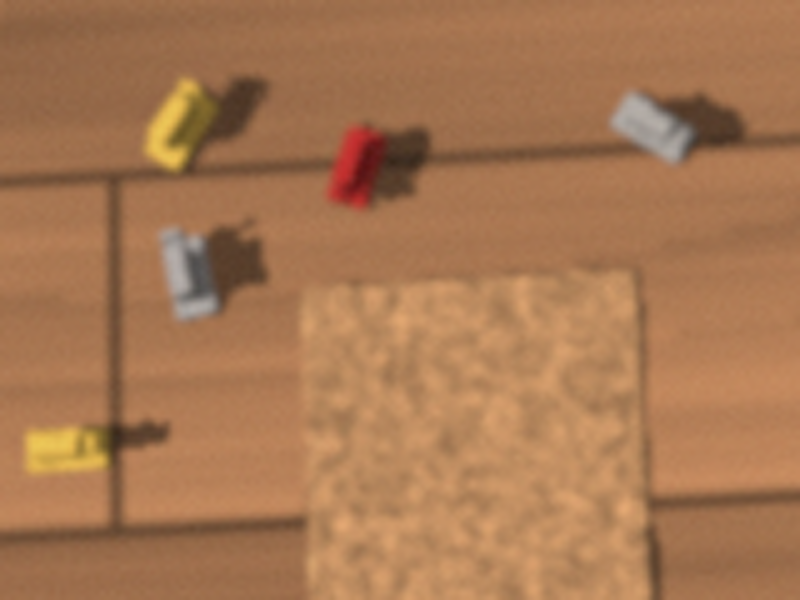

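Dashes are at (336,235.5) and (382.5,298.8), and the stripe ends at (331.5,265) and (388.3,262.2). I see three galvanized hooks. Next I'll convert these to positions.

```bash
cat >> h.py <<'E'
def ang(a,b): d=b-a; return np.degrees(np.arctan2(d[1],d[0]))
def go(x=None,y=None,z=None,yaw=None):
    o=telemetry.get_obs();p=o["ee_pos"];r=o["tcp_rot"];t=np.array([p[i] if v is None else v for i,v in enumerate((x,y,z))])
    Rm=R.from_euler("xyz",r,degrees=True); d=Rm.inv().apply(t-p)
    dy=0 if yaw is None else (yaw-r[2]+180)%360-180
    print("t=%.1f"%o["time"],"pos",p.round(4),"rot",r.round(2),"q1,q6",o["q"][[0,5]].round(1),"-> txyz mm",(d*1e3).round(1),"az",round(-dy,1),"(shift first)")
E
python3 - <<'E'
from h import *
W=lambda u,v,z:w("top",u,v,z)
a,b=W(336,235.5,.02),W(382.5,298.8,.02);print("bal",(a+b)/2,ang(a,b),np.linalg.norm(a-b))
a,b=W(331.5,265,.07),W(388.3,262.2,.07);print("cov",(a+b)/2,ang(a,b),np.linalg.norm(a-b))
c=[W(140+u/5,235+v/5,.004) for u,v in((302,283),(637,268))];print("mat top edge",c,ang(*c))
print("mat",W(235,324,.004))
for n,u,v in(("A",653,127),("B",190,273)):print(n,W(140+u/5,235+v/5,.004))
print("C",W(487,243,.004))
print("dish rim",W(468.5,315.5,.022),"stemtop",W(471,315,.065))
print("A ax",ang(W(140+622/5,235+107/5,.004),W(140+687/5,235+146/5,.004)))
print("B ax",ang(W(140+172/5,235+229/5,.004),W(140+198/5,235+315/5,.004)))
print("C ax",ang(W(440+180/4,220+55/4,.004),W(440+190/4,220+125/4,.004)))
E
```

```text
bal [ 0.5630208  -0.01072403  0.02      ] -147.61630305450362 0.17939368181322693
cov [ 0.56258166 -0.0095746   0.07      ] -90.34056393175567 0.12529036997563722
mat top edge [array([0.52811645, 0.35489753, 0.004     ]), array([0.52677744, 0.20102243, 0.004     ])] -90.49857165094674
mat [0.4501484  0.27764522 0.004     ]
A [0.59175233 0.19109993 0.004     ]
B [0.53544333 0.4064669  0.004     ]
C [ 0.60471901 -0.31468275  0.004     ]
dish rim [ 0.43824616 -0.24962677  0.022     ] stemtop [ 0.4363643  -0.24473154  0.065     ]
A ax -124.17913070113647
B ax -163.99512791872095
C ax -178.15925166350485
```

Run:
```python
from h import *
print("prop",w("scene",245,75,0),w("top",570,380,0), w("top",630,390,.2))
go(.563,-.010,.199,90)
```

```text
prop [ 0.30546584 -0.47288593  0.        ] [ 0.27997682 -0.47305026  0.        ] [ 0.2625844  -0.51125998  0.2       ]
t=0.1 pos [ 0.2119 -0.5073  0.1984] rot [-179.93    0.     22.68] q1,q6 [-67.3  90. ] -> txyz mm [ 5.156e+02 -3.235e+02 -3.000e-01] az -67.3 (shift first)
```

Run:
```python
from h import *
f=lambda n,x0,y0,x1,y1,s:cv2.resize(np.load(f"last_{n}.npz")["color"][y0:y1,x0:x1,::-1],None,fx=s,fy=s,interpolation=cv2.INTER_CUBIC)
cv2.imwrite("pics/p.png",np.hstack([f("top",540,340,640,480,4),f("scene",190,0,290,140,4)]))
```

```text
(no output)
```

View pics/p.png

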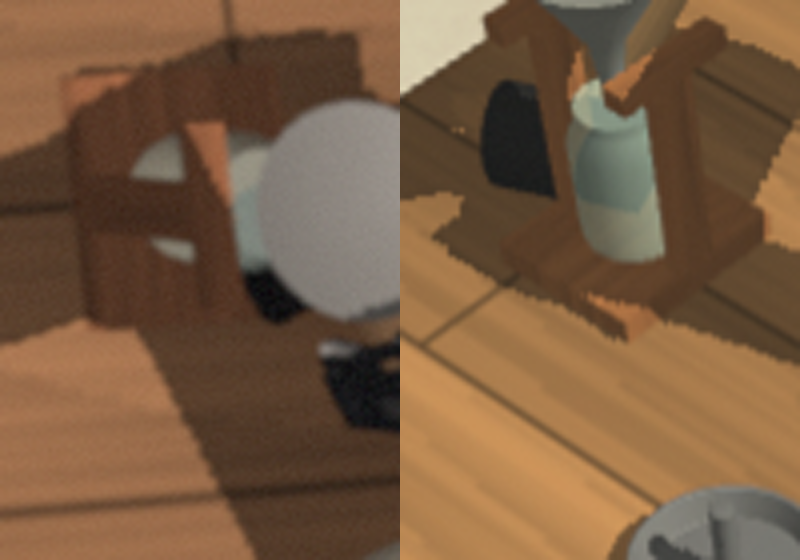

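Run:
```python
from h import *
for u,v in((215,62),(247.5,85),(281,54)):print(w("scene",u,v,.02))
for u,v in((560,358),(562,421)):
  for z in(.02,.25):print("top",w("top",u,v,z))
p=np.array([.212,-.507,.199])
for z in(.2,.27,.35):
  print(z,px("top",[.212,-.507,z]),px("top",[.233,-.457,z]),px("scene",[.212,-.507,z]),px("scene",[.233,-.457,z]))
```

```text
[ 0.33641165 -0.5516966   0.02      ]
[ 0.34272086 -0.42317342  0.02      ]
[ 0.19791582 -0.43849341  0.02      ]
top [ 0.33079661 -0.44814408  0.02      ]
top [ 0.33447892 -0.35925912  0.25      ]
top [ 0.1937416  -0.43626436  0.02      ]
top [ 0.22007152 -0.34934247  0.25      ]
0.2 (np.float64(631.3065671921146), np.float64(416.64063617501586)) (np.float64(605.260511704349), np.float64(407.6234612520968)) (np.float64(251.40461191996712), np.float64(-15.763206012411445)) (np.float64(260.144773288026), np.float64(-3.6132922612902973))
0.27 (np.float64(649.7934351074822), np.float64(419.65115062236873)) (np.float64(622.2971017291308), np.float64(410.14647857333006)) (np.float64(247.8319874114134), np.float64(-43.84658587014553)) (np.float64(256.93346355546794), np.float64(-31.65045426959921))
0.35 (np.float64(673.7105356675893), np.float64(423.51052594489124)) (np.float64(644.3719105934156), np.float64(413.3872377885616)) (np.float64(243.29332988344166), np.float64(-79.4903847109698)) (np.float64(252.84576020764692), np.float64(-67.30591348635312))
```

```bash
python3 -m handwheel '[{"tz":-0.03,"jaw":1},{"tz":-0.04},{"tz":-0.04},{"tz":-0.04},{},{},{},{},{},{}]'
python3 - <<'E'
from h import *
c=pic("top","t1.png",(440,320,640,480),4)
go(.563,-.010,.2,90)
E
```

```text
t=0.1 pos [ 0.212  -0.5073  0.1985] rot [-179.94    0.     22.68] q1,q6 [-67.3  90. ] -> txyz mm [ 515.6 -323.5   -1.2] az -67.3 (shift first)$[0]: bad value
```

View pics/t1.png

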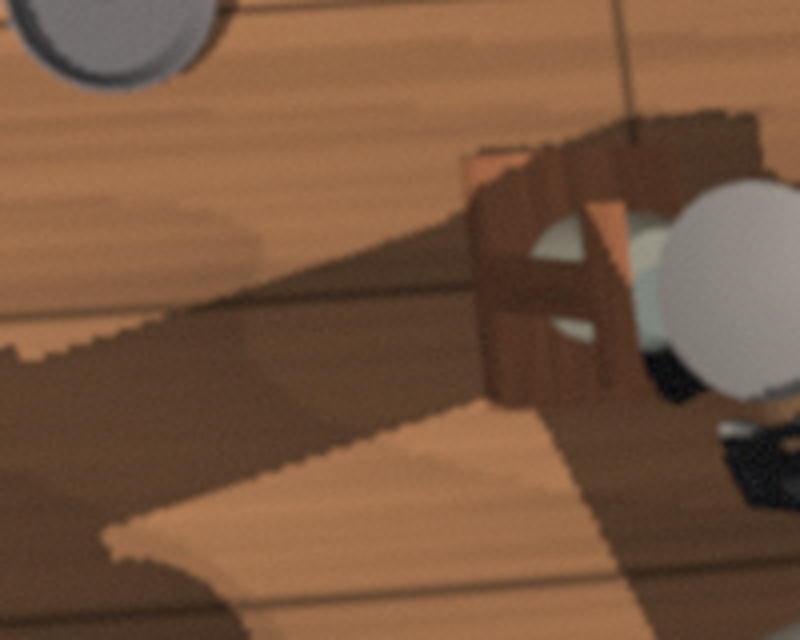

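The stand is still beside the fingers (finger at crop (760,460)). The call was refused, so I'll fill in every key and rise.

```bash
python3 -m handwheel '[{"tx":0,"ty":0,"tz":-0.03,"ax":0,"ay":0,"az":0,"jaw":1},{"tx":0,"ty":0,"tz":-0.04,"ax":0,"ay":0,"az":0,"jaw":1},{"tx":0,"ty":0,"tz":-0.04,"ax":0,"ay":0,"az":0,"jaw":1},{"tx":0,"ty":0,"tz":-0.04,"ax":0,"ay":0,"az":0,"jaw":1},{"tx":0,"ty":0,"tz":0,"ax":0,"ay":0,"az":0,"jaw":1},{"tx":0,"ty":0,"tz":0,"ax":0,"ay":0,"az":0,"jaw":1},{"tx":0,"ty":0,"tz":0,"ax":0,"ay":0,"az":0,"jaw":1},{"tx":0,"ty":0,"tz":0,"ax":0,"ay":0,"az":0,"jaw":1},{"tx":0,"ty":0,"tz":0,"ax":0,"ay":0,"az":0,"jaw":1},{"tx":0,"ty":0,"tz":0,"ax":0,"ay":0,"az":0,"jaw":1}]'
```

```text
time: 1.4
ee_pos: [0.212, -0.5074, 0.3489]
tcp_rot: [-180.0, -0.0, 22.7]
wrist_force: [0.6, 0.5, -0.4]
opening: 0.0856
grasp_force: 0.0
```

```bash
python3 -m handwheel '[{"tx":0.0515,"ty":-0.0323,"tz":0,"ax":0,"ay":0,"az":0,"jaw":1},{"tx":0.0515,"ty":-0.0323,"tz":0,"ax":0,"ay":0,"az":0,"jaw":1},{"tx":0.0515,"ty":-0.0323,"tz":0,"ax":0,"ay":0,"az":0,"jaw":1},{"tx":0.0515,"ty":-0.0323,"tz":0,"ax":0,"ay":0,"az":0,"jaw":1},{"tx":0.0515,"ty":-0.0323,"tz":0,"ax":0,"ay":0,"az":0,"jaw":1},{"tx":0.0515,"ty":-0.0323,"tz":0,"ax":0,"ay":0,"az":0,"jaw":1},{"tx":0.0515,"ty":-0.0323,"tz":0,"ax":0,"ay":0,"az":0,"jaw":1},{"tx":0.0515,"ty":-0.0323,"tz":0,"ax":0,"ay":0,"az":0,"jaw":1},{"tx":0.0515,"ty":-0.0323,"tz":0,"ax":0,"ay":0,"az":0,"jaw":1},{"tx":0.0515,"ty":-0.0323,"tz":0,"ax":0,"ay":0,"az":0,"jaw":1}]'
python3 -m handwheel '[{"tx":0,"ty":0,"tz":0.028,"ax":0,"ay":0,"az":-9.6,"jaw":1},{"tx":0,"ty":0,"tz":0.028,"ax":0,"ay":0,"az":-9.6,"jaw":1},{"tx":0,"ty":0,"tz":0.028,"ax":0,"ay":0,"az":-9.6,"jaw":1},{"tx":0,"ty":0,"tz":0.028,"ax":0,"ay":0,"az":-9.6,"jaw":1},{"tx":0,"ty":0,"tz":0.028,"ax":0,"ay":0,"az":-9.6,"jaw":1},{"tx":0,"ty":0,"tz":0.028,"ax":0,"ay":0,"az":-9.6,"jaw":1},{"tx":0,"ty":0,"tz":0.028,"ax":0,"ay":0,"az":-9.6,"jaw":1},{"tx":0,"ty":0,"tz":0,"ax":0,"ay":0,"az":0,"jaw":1},{"tx":0,"ty":0,"tz":0,"ax":0,"ay":0,"az":0,"jaw":1},{"tx":0,"ty":0,"tz":0,"ax":0,"ay":0,"az":0,"jaw":1}]'
python3 - <<'E'
from h import *
pic("top");pic("scene","s2.png",(200,130,400,280),4)
go(.563,-.010,.075,89.7)
E
```

```text
time: 2.65
ee_pos: [0.5635, -0.009, 0.3492]
tcp_rot: [180.0, -0.0, 22.7]
wrist_force: [0.8, -0.8, -0.2]
opening: 0.0851
grasp_force: 0.0
time: 3.9
ee_pos: [0.5634, -0.0109, 0.1545]
tcp_rot: [179.9, 0.0, 89.8]
wrist_force: [0.3, -0.4, 0.5]
opening: 0.0856
grasp_force: 0.0
t=4.0 pos [ 0.5632 -0.0109  0.154 ] rot [179.91   0.    89.81] q1,q6 [-1.1 89.1] -> txyz mm [ 0.9 -0.3 79. ] az 0.1 (shift first)
```

View pics/s2.png

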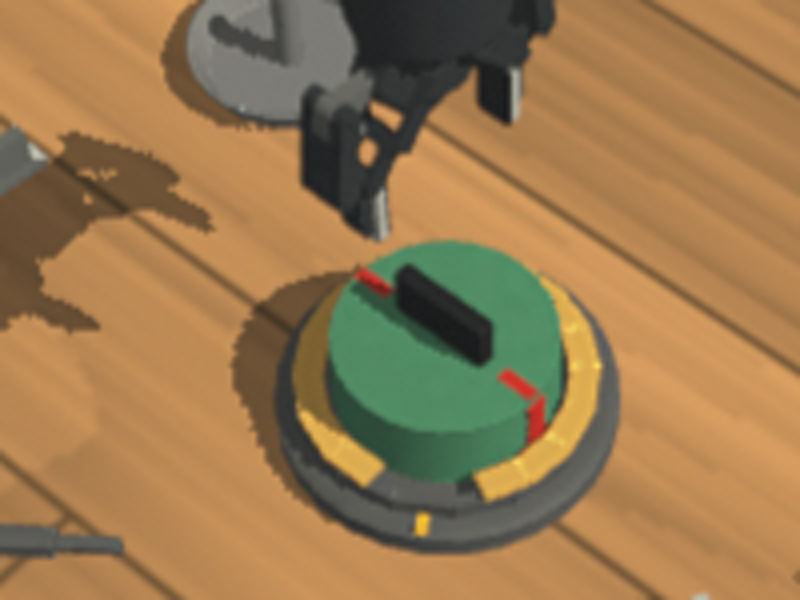

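The bar is between the open fingers and the slot shows near (425,500). I'll go down and grip.

```bash
python3 -m handwheel '[{"tx":0,"ty":0,"tz":0.026,"ax":0,"ay":0,"az":0,"jaw":1},{"tx":0,"ty":0,"tz":0.026,"ax":0,"ay":0,"az":0,"jaw":1},{"tx":0,"ty":0,"tz":0.026,"ax":0,"ay":0,"az":0,"jaw":1},{"tx":0,"ty":0,"tz":0,"ax":0,"ay":0,"az":0,"jaw":1},{"tx":0,"ty":0,"tz":0,"ax":0,"ay":0,"az":0,"jaw":-1},{"tx":0,"ty":0,"tz":0,"ax":0,"ay":0,"az":0,"jaw":-1},{"tx":0,"ty":0,"tz":0,"ax":0,"ay":0,"az":0,"jaw":-1},{"tx":0,"ty":0,"tz":0,"ax":0,"ay":0,"az":0,"jaw":-1},{"tx":0,"ty":0,"tz":0,"ax":0,"ay":0,"az":0,"jaw":-1},{"tx":0,"ty":0,"tz":0,"ax":0,"ay":0,"az":0,"jaw":-1}]' 60
python3 - <<'E'
from h import *
go(yaw=32.4)
E
```

```text
time: 5.25
ee_pos: [0.5627, -0.0109, 0.075]
tcp_rot: [-180.0, -0.0, 89.9]
wrist_force: [-0.7, 0.8, 0.3]
opening: -0.0001
grasp_force: 0.0
t=5.2 pos [ 0.5627 -0.0109  0.075 ] rot [-180.     -0.     89.88] q1,q6 [-1.1 89. ] -> txyz mm [0. 0. 0.] az 57.5 (shift first)
```

The fingers shut with nothing between them, so I'll look.

Run:
```python
from h import *
pic("scene","s3.png",(240,130,390,280),4)
print(px("scene",[.5627,-.0109,.075]),px("scene",[.5627,-.0109,.102]))
```

```text
(np.float64(310.59457697498425), np.float64(209.8155093859736)) (np.float64(310.28260567042076), np.float64(202.24439087490316))
```

View pics/s3.png

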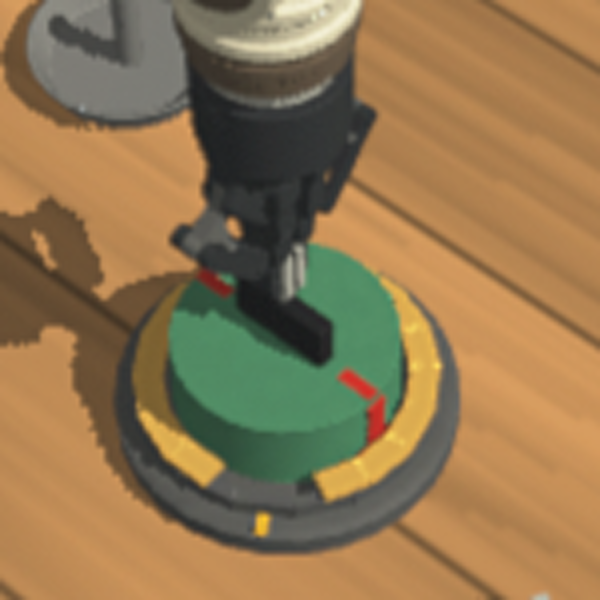

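Run:
```python
from h import *
a,b=w("scene",290.5,197.5,.07),w("scene",335,230,.07);print(a,b,(a+b)/2,ang(a,b))
print("dash",w("scene",305.5,261,.02))
print("barends top(z.102) scene s3",w("scene",240+250/4,130+282/4,.102),w("scene",240+325/4,130+325/4,.102))
print("bar top cam",w("top",310+150/4,220+170/4,.102),w("top",310+258/4,220+165/4,.102))
print("tip seen",w("scene",240+290/4,130+298/4,.075),w("scene",240+290/4,130+298/4,.1))
```

```text
[ 0.56379229 -0.06720364  0.07      ] [0.56573872 0.05835105 0.07      ] [ 0.56476551 -0.00442629  0.07      ] 89.11183594564466
dash [0.63981202 0.04063252 0.02      ]
barends top(z.102) scene s3 [ 0.56974602 -0.02601307  0.102     ] [0.56521012 0.02090356 0.102     ]
bar top cam [0.56146399 0.01931094 0.102     ] [ 0.5609451  -0.03884257  0.102     ]
tip seen [ 0.54980579 -0.01683644  0.075     ] [ 0.56298173 -0.00467035  0.1       ]
```

Run:
```python
from h import *
for x in(.521,.605):
  for z in(.154,.167,.18,.195):print(x,z,px("scene",[x,-.011,z]))
```

```text
0.521 0.154 (np.float64(323.34029009352736), np.float64(174.02156440964598))
0.521 0.167 (np.float64(323.3184748702201), np.float64(169.86387887155462))
0.521 0.18 (np.float64(323.2961931518405), np.float64(165.61760962362345))
0.521 0.195 (np.float64(323.26988386246063), np.float64(160.60421972621623))
0.605 0.154 (np.float64(295.2268434561316), np.float64(199.96805470295882))
0.605 0.167 (np.float64(294.8991990037661), np.float64(195.95874374193704))
0.605 0.18 (np.float64(294.5643157961926), np.float64(191.861359123106))
0.605 0.195 (np.float64(294.16859758727884), np.float64(187.02030024742783))
```

Both tip sightings (open and shut) put the fingertips about 25 mm above the reported z, so they closed above the bar. I'll open, go down 15 mm and try again.

```bash
python3 -m handwheel '[{"tx":0,"ty":0,"tz":0,"ax":0,"ay":0,"az":0,"jaw":1},{"tx":0,"ty":0,"tz":0,"ax":0,"ay":0,"az":0,"jaw":1},{"tx":0,"ty":0,"tz":0,"ax":0,"ay":0,"az":0,"jaw":1},{"tx":0,"ty":0,"tz":0,"ax":0,"ay":0,"az":0,"jaw":1},{"tx":0,"ty":0,"tz":0.005,"ax":0,"ay":0,"az":0,"jaw":1},{"tx":0,"ty":0,"tz":0.005,"ax":0,"ay":0,"az":0,"jaw":1},{"tx":0,"ty":0,"tz":0.005,"ax":0,"ay":0,"az":0,"jaw":1},{"tx":0,"ty":0,"tz":0,"ax":0,"ay":0,"az":0,"jaw":1},{"tx":0,"ty":0,"tz":0,"ax":0,"ay":0,"az":0,"jaw":1},{"tx":0,"ty":0,"tz":0,"ax":0,"ay":0,"az":0,"jaw":1}]'
python3 -m handwheel '[{"tx":0,"ty":0,"tz":0,"ax":0,"ay":0,"az":0,"jaw":-1},{"tx":0,"ty":0,"tz":0,"ax":0,"ay":0,"az":0,"jaw":-1},{"tx":0,"ty":0,"tz":0,"ax":0,"ay":0,"az":0,"jaw":-1},{"tx":0,"ty":0,"tz":0,"ax":0,"ay":0,"az":0,"jaw":-1},{"tx":0,"ty":0,"tz":0,"ax":0,"ay":0,"az":0,"jaw":-1},{"tx":0,"ty":0,"tz":0,"ax":0,"ay":0,"az":0,"jaw":-1},{"tx":0,"ty":0,"tz":0,"ax":0,"ay":0,"az":0,"jaw":-1},{"tx":0,"ty":0,"tz":0,"ax":0,"ay":0,"az":0,"jaw":-1},{"tx":0,"ty":0,"tz":0,"ax":0,"ay":0,"az":0,"jaw":-1},{"tx":0,"ty":0,"tz":0,"ax":0,"ay":0,"az":0,"jaw":-1}]' 60
python3 - <<'E'
from h import *
pic("scene","s4.png",(240,130,390,280),4)
E
```

```text
time: 6.55
ee_pos: [0.5628, -0.0109, 0.0602]
tcp_rot: [180.0, 0.0, 89.9]
wrist_force: [0.1, -0.2, 0.2]
opening: 0.0853
grasp_force: 0.0
time: 7.8
ee_pos: [0.563, -0.0109, 0.0603]
tcp_rot: [180.0, 0.0, 89.9]
wrist_force: [1.0, -1.1, 6.0]
opening: 0.0099
grasp_force: 60.1
```

View pics/s4.png

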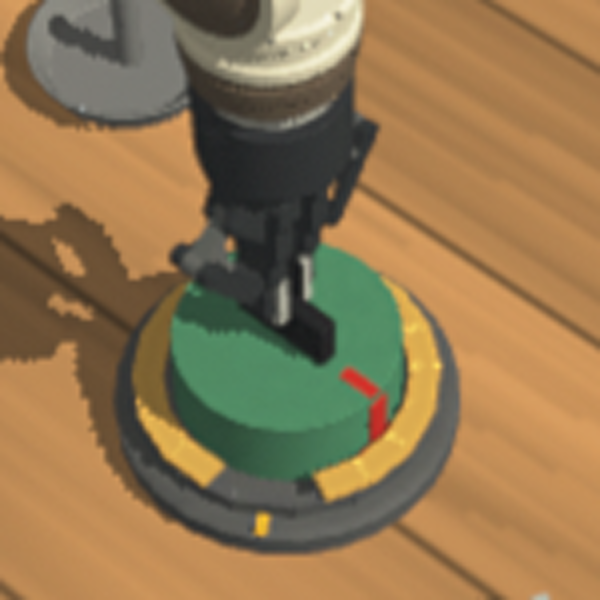

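Gripped: opening is 9.9 mm at 60 N, and the fingers straddle the bar at (290,310). I'll turn it clockwise 57.5°.

```bash
python3 -m handwheel '[{"tx":0,"ty":0,"tz":0,"ax":0,"ay":0,"az":5,"jaw":-1},{"tx":0,"ty":0,"tz":0,"ax":0,"ay":0,"az":7.5,"jaw":-1},{"tx":0,"ty":0,"tz":0,"ax":0,"ay":0,"az":7.5,"jaw":-1},{"tx":0,"ty":0,"tz":0,"ax":0,"ay":0,"az":7.5,"jaw":-1},{"tx":0,"ty":0,"tz":0,"ax":0,"ay":0,"az":7.5,"jaw":-1},{"tx":0,"ty":0,"tz":0,"ax":0,"ay":0,"az":7.5,"jaw":-1},{"tx":0,"ty":0,"tz":0,"ax":0,"ay":0,"az":7.5,"jaw":-1},{"tx":0,"ty":0,"tz":0,"ax":0,"ay":0,"az":7.5,"jaw":-1},{"tx":0,"ty":0,"tz":0,"ax":0,"ay":0,"az":0,"jaw":-1},{"tx":0,"ty":0,"tz":0,"ax":0,"ay":0,"az":0,"jaw":-1}]'
python3 - <<'E'
from h import *
pic("scene","s5.png",(240,130,390,280),4);pic("top");go(z=.11)
E
```

```text
time: 9.1
ee_pos: [0.5629, -0.0108, 0.0603]
tcp_rot: [180.0, -0.0, 32.4]
wrist_force: [0.0, 0.3, 6.0]
opening: 0.0102
grasp_force: 60.2
t=9.2 pos [ 0.5628 -0.0108  0.0603] rot [ 1.7999e+02 -3.0000e-02  3.2370e+01] q1,q6 [ -1.1 146.5] -> txyz mm [  0.    0.  -49.7] az 0 (shift first)
```

View pics/s5.png

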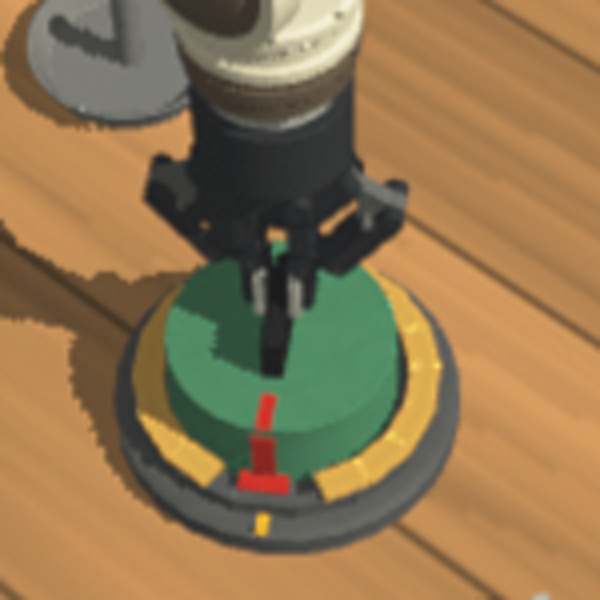

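The red lug sits in the slot at (265,485), in line with the dash. I'll lift it.

```bash
python3 -m handwheel '[{"tx":0,"ty":0,"tz":-0.003,"ax":0,"ay":0,"az":0,"jaw":-1},{"tx":0,"ty":0,"tz":-0.005,"ax":0,"ay":0,"az":0,"jaw":-1},{"tx":0,"ty":0,"tz":-0.007,"ax":0,"ay":0,"az":0,"jaw":-1},{"tx":0,"ty":0,"tz":-0.01,"ax":0,"ay":0,"az":0,"jaw":-1},{"tx":0,"ty":0,"tz":-0.015,"ax":0,"ay":0,"az":0,"jaw":-1},{"tx":0,"ty":0,"tz":-0.02,"ax":0,"ay":0,"az":0,"jaw":-1},{"tx":0,"ty":0,"tz":-0.02,"ax":0,"ay":0,"az":0,"jaw":-1},{"tx":0,"ty":0,"tz":-0.01,"ax":0,"ay":0,"az":0,"jaw":-1},{"tx":0,"ty":0,"tz":0,"ax":0,"ay":0,"az":0,"jaw":-1},{"tx":0,"ty":0,"tz":0,"ax":0,"ay":0,"az":0,"jaw":-1}]'
python3 - <<'E'
from h import *
c=np.load("last_top.npz")
print("mat c", np.mean([w("scene",u,v,.004) for u,v in((440,229),(500,267),(461,315),(401,272))],0), w("top",235,324,.004))
go(.452,.277,.15,0)
E
```

```text
time: 10.45
ee_pos: [0.5624, -0.0108, 0.1492]
tcp_rot: [-180.0, 0.0, 32.4]
wrist_force: [0.3, -0.6, -3.6]
opening: 0.01
grasp_force: 59.1
mat c [0.45159448 0.28070297 0.004     ] [0.4501484  0.27764522 0.004     ]
t=10.4 pos [ 0.5624 -0.0108  0.1492] rot [-1.7997e+02  5.0000e-02  3.2380e+01] q1,q6 [ -1.1 146.5] -> txyz mm [  60.9 -302.2   -0.6] az 32.4 (shift first)
```

```bash
python3 -m handwheel '[{"tx":0.004,"ty":-0.02,"tz":0,"ax":0,"ay":0,"az":0,"jaw":-1},{"tx":0.0075,"ty":-0.037,"tz":0,"ax":0,"ay":0,"az":0,"jaw":-1},{"tx":0.0075,"ty":-0.037,"tz":0,"ax":0,"ay":0,"az":0,"jaw":-1},{"tx":0.0075,"ty":-0.037,"tz":0,"ax":0,"ay":0,"az":0,"jaw":-1},{"tx":0.0075,"ty":-0.037,"tz":0,"ax":0,"ay":0,"az":0,"jaw":-1},{"tx":0.0075,"ty":-0.037,"tz":0,"ax":0,"ay":0,"az":0,"jaw":-1},{"tx":0.0075,"ty":-0.037,"tz":0,"ax":0,"ay":0,"az":0,"jaw":-1},{"tx":0.0075,"ty":-0.037,"tz":0,"ax":0,"ay":0,"az":0,"jaw":-1},{"tx":0.004,"ty":-0.023,"tz":0,"ax":0,"ay":0,"az":0,"jaw":-1},{"tx":0,"ty":0,"tz":0,"ax":0,"ay":0,"az":0,"jaw":-1}]'
python3 -m handwheel '[{"tx":0,"ty":0,"tz":0.015,"ax":0,"ay":0,"az":5,"jaw":-1},{"tx":0,"ty":0,"tz":0.02,"ax":0,"ay":0,"az":7,"jaw":-1},{"tx":0,"ty":0,"tz":0.02,"ax":0,"ay":0,"az":8,"jaw":-1},{"tx":0,"ty":0,"tz":0.015,"ax":0,"ay":0,"az":7,"jaw":-1},{"tx":0,"ty":0,"tz":0.01,"ax":0,"ay":0,"az":5.4,"jaw":-1},{"tx":0,"ty":0,"tz":0.008,"ax":0,"ay":0,"az":0,"jaw":-1},{"tx":0,"ty":0,"tz":0.006,"ax":0,"ay":0,"az":0,"jaw":-1},{"tx":0,"ty":0,"tz":0.005,"ax":0,"ay":0,"az":0,"jaw":-1},{"tx":0,"ty":0,"tz":0.003,"ax":0,"ay":0,"az":0,"jaw":-1},{"tx":0,"ty":0,"tz":0,"ax":0,"ay":0,"az":0,"jaw":-1}]'
```

```text
time: 11.7
ee_pos: [0.4505, 0.2782, 0.1494]
tcp_rot: [-180.0, 0.1, 32.5]
wrist_force: [-0.2, -0.3, -4.4]
opening: 0.0099
grasp_force: 59.2
time: 12.95
ee_pos: [0.4976, 0.1467, 0.0485]
tcp_rot: [-173.8, 1.5, 12.6]
wrist_force: [-0.3, -0.0, -4.4]
opening: 0.0096
grasp_force: 59.2
```

Run:
```python
from h import *
o=telemetry.get_obs();print(o["q"].round(2),o["qd"].round(1),o["wrist_force"],o["ee_pos"],o["tcp_rot"])
pic("scene","s6.png",(300,100,600,380),2)
```

```text
[ 12.62   1.99  -9.93  79.58   6.22 179.98] [-0.2 -0.1  0.4  0.2 -0.1 -0.1] [-0.32649378 -0.02192821 -4.42464886] [0.4976266  0.14666965 0.04845944] [-173.78127944    1.49303029   12.64401713]
```

View pics/s6.png

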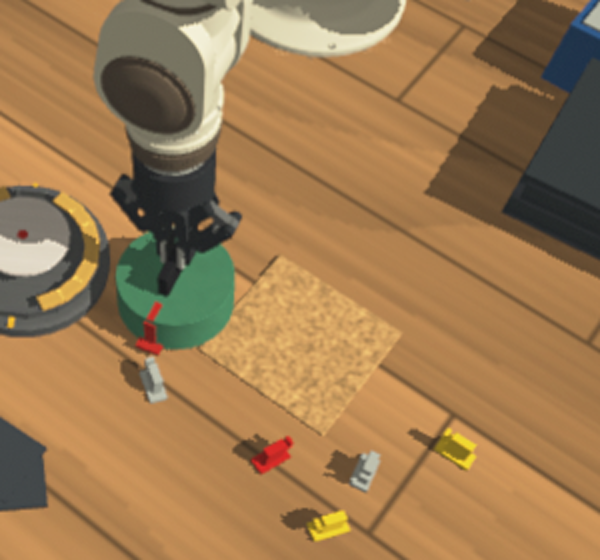

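q6 reached its 180° limit, because yaw must stay above q1. The cover is still held, with its near lug at (150,345), next to the hook at (152,380). I'll lift it, level it and turn the yaw up to 90° instead.

```bash
cat >> h.py <<'E'
def rot(yaw):
    r=R.from_euler("xyz",telemetry.get_obs()["tcp_rot"],degrees=True)
    print("rotvec tool deg",np.degrees((r.inv()*R.from_euler("xyz",[180,0,yaw],degrees=True)).as_rotvec()).round(2))
E
python3 -m handwheel '[{"tx":0,"ty":0,"tz":-0.01,"ax":0,"ay":0,"az":0,"jaw":-1},{"tx":0,"ty":0,"tz":-0.02,"ax":0,"ay":0,"az":0,"jaw":-1},{"tx":0,"ty":0,"tz":-0.02,"ax":0,"ay":0,"az":0,"jaw":-1},{"tx":0,"ty":0,"tz":-0.02,"ax":0,"ay":0,"az":0,"jaw":-1},{"tx":0,"ty":0,"tz":-0.01,"ax":0,"ay":0,"az":0,"jaw":-1},{"tx":0,"ty":0,"tz":0,"ax":0,"ay":0,"az":0,"jaw":-1},{"tx":0,"ty":0,"tz":0,"ax":0,"ay":0,"az":0,"jaw":-1},{"tx":0,"ty":0,"tz":0,"ax":0,"ay":0,"az":0,"jaw":-1},{"tx":0,"ty":0,"tz":0,"ax":0,"ay":0,"az":0,"jaw":-1},{"tx":0,"ty":0,"tz":0,"ax":0,"ay":0,"az":0,"jaw":-1}]'
python3 - <<'E'
from h import *
rot(90);print(telemetry.get_obs()["q"].round(1))
E
```

```text
time: 14.25
ee_pos: [0.5016, 0.1383, 0.1278]
tcp_rot: [-173.8, 1.5, 12.6]
wrist_force: [-0.3, -0.5, -2.6]
opening: 0.0101
grasp_force: 59.3
rotvec tool deg [ -6.26  -2.94 -77.4 ]
[ 11.6   1.6  -1.5  88.4   6.2 179. ]
```

```bash
python3 -m handwheel '[{"tx":0,"ty":0,"tz":0,"ax":-0.63,"ay":-0.29,"az":-7.74,"jaw":-1},{"tx":0,"ty":0,"tz":0,"ax":-0.63,"ay":-0.29,"az":-7.74,"jaw":-1},{"tx":0,"ty":0,"tz":0,"ax":-0.63,"ay":-0.29,"az":-7.74,"jaw":-1},{"tx":0,"ty":0,"tz":0,"ax":-0.63,"ay":-0.29,"az":-7.74,"jaw":-1},{"tx":0,"ty":0,"tz":0,"ax":-0.63,"ay":-0.29,"az":-7.74,"jaw":-1},{"tx":0,"ty":0,"tz":0,"ax":-0.63,"ay":-0.29,"az":-7.74,"jaw":-1},{"tx":0,"ty":0,"tz":0,"ax":-0.63,"ay":-0.29,"az":-7.74,"jaw":-1},{"tx":0,"ty":0,"tz":0,"ax":-0.63,"ay":-0.29,"az":-7.74,"jaw":-1},{"tx":0,"ty":0,"tz":0,"ax":-0.63,"ay":-0.29,"az":-7.74,"jaw":-1},{"tx":0,"ty":0,"tz":0,"ax":-0.63,"ay":-0.29,"az":-7.74,"jaw":-1}]'
python3 - <<'E'
from h import *
go(.451,.277,.047,90);rot(90)
E
```

```text
time: 15.5
ee_pos: [0.5017, 0.1383, 0.128]
tcp_rot: [179.9, -0.0, 90.3]
wrist_force: [0.1, -0.9, -4.0]
opening: 0.0101
grasp_force: 59.2
t=15.5 pos [0.5017 0.1383 0.128 ] rot [179.92  -0.    90.25] q1,q6 [ 15.4 105.2] -> txyz mm [138.9 -50.2  80.9] az 0.3 (shift first)
rotvec tool deg [ 0.08 -0.    0.25]
```

```bash
python3 -m handwheel '[{"tx":0.015,"ty":-0.005,"tz":0,"ax":0,"ay":0,"az":0,"jaw":-1},{"tx":0.031,"ty":-0.011,"tz":0,"ax":0,"ay":0,"az":0,"jaw":-1},{"tx":0.031,"ty":-0.012,"tz":0,"ax":0,"ay":0,"az":0,"jaw":-1},{"tx":0.031,"ty":-0.011,"tz":0.01,"ax":0,"ay":0,"az":0,"jaw":-1},{"tx":0.031,"ty":-0.011,"tz":0.015,"ax":0,"ay":0,"az":0,"jaw":-1},{"tx":0,"ty":0,"tz":0.015,"ax":0,"ay":0,"az":0,"jaw":-1},{"tx":0,"ty":0,"tz":0.015,"ax":0,"ay":0,"az":0,"jaw":-1},{"tx":0,"ty":0,"tz":0.01,"ax":0,"ay":0,"az":0,"jaw":-1},{"tx":0,"ty":0,"tz":0.008,"ax":0,"ay":0,"az":0,"jaw":-1},{"tx":0,"ty":0,"tz":0.005,"ax":0,"ay":0,"az":0,"jaw":-1}]'
python3 -m handwheel '[{"tx":0,"ty":0,"tz":0.002,"ax":0,"ay":0,"az":0,"jaw":-1},{"tx":0,"ty":0,"tz":0,"ax":0,"ay":0,"az":0,"jaw":-1},{"tx":0,"ty":0,"tz":0,"ax":0,"ay":0,"az":0,"jaw":-1},{"tx":0,"ty":0,"tz":0,"ax":0,"ay":0,"az":0,"jaw":-1},{"tx":0,"ty":0,"tz":0,"ax":0,"ay":0,"az":0,"jaw":-1},{"tx":0,"ty":0,"tz":0,"ax":0,"ay":0,"az":0,"jaw":-1},{"tx":0,"ty":0,"tz":0,"ax":0,"ay":0,"az":0,"jaw":-1},{"tx":0,"ty":0,"tz":0,"ax":0,"ay":0,"az":0,"jaw":-1},{"tx":0,"ty":0,"tz":0,"ax":0,"ay":0,"az":0,"jaw":-1},{"tx":0,"ty":0,"tz":0,"ax":0,"ay":0,"az":0,"jaw":-1}]'
python3 - <<'E'
from h import *
pic("scene","s7.png",(300,100,600,380),2)
E
```

```text
time: 16.75
ee_pos: [0.452, 0.2769, 0.0497]
tcp_rot: [179.9, -0.0, 89.9]
wrist_force: [0.2, -0.4, -3.3]
opening: 0.0099
grasp_force: 59.2
time: 18.0
ee_pos: [0.4518, 0.2772, 0.048]
tcp_rot: [179.9, -0.0, 90.0]
wrist_force: [0.4, 0.6, -4.1]
opening: 0.0101
grasp_force: 59.2
```

View pics/s7.png

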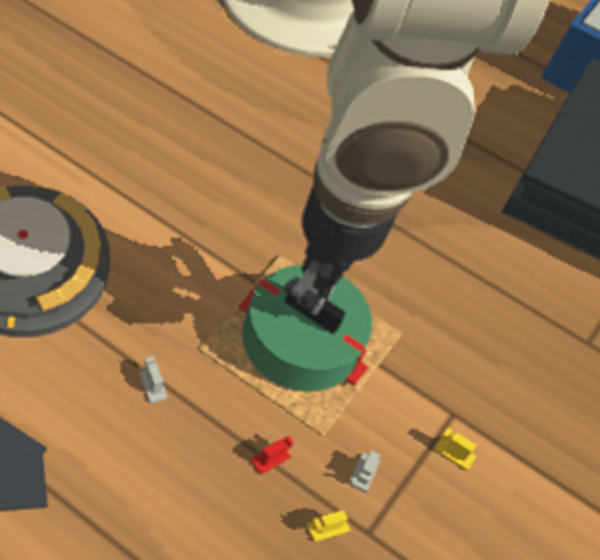

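The cover sits squarely over the mat at (300,330). I'll lower it the last few millimetres and let go.

```bash
python3 -m handwheel '[{"tx":0,"ty":0,"tz":0.002,"ax":0,"ay":0,"az":0,"jaw":-1},{"tx":0,"ty":0,"tz":0.001,"ax":0,"ay":0,"az":0,"jaw":-1},{"tx":0,"ty":0,"tz":0,"ax":0,"ay":0,"az":0,"jaw":-1},{"tx":0,"ty":0,"tz":0,"ax":0,"ay":0,"az":0,"jaw":-0.5},{"tx":0,"ty":0,"tz":0,"ax":0,"ay":0,"az":0,"jaw":1},{"tx":0,"ty":0,"tz":0,"ax":0,"ay":0,"az":0,"jaw":1},{"tx":0,"ty":0,"tz":0,"ax":0,"ay":0,"az":0,"jaw":1},{"tx":0,"ty":0,"tz":0,"ax":0,"ay":0,"az":0,"jaw":1},{"tx":0,"ty":0,"tz":0,"ax":0,"ay":0,"az":0,"jaw":1},{"tx":0,"ty":0,"tz":0,"ax":0,"ay":0,"az":0,"jaw":1}]'
python3 -m handwheel '[{"tx":0,"ty":0,"tz":-0.01,"ax":0,"ay":0,"az":0,"jaw":1},{"tx":0,"ty":0,"tz":-0.02,"ax":0,"ay":0,"az":0,"jaw":1},{"tx":0,"ty":0,"tz":-0.03,"ax":0,"ay":0,"az":0,"jaw":1},{"tx":0,"ty":0,"tz":-0.03,"ax":0,"ay":0,"az":0,"jaw":1},{"tx":0,"ty":0,"tz":-0.03,"ax":0,"ay":0,"az":0,"jaw":1},{"tx":0,"ty":0,"tz":-0.02,"ax":0,"ay":0,"az":0,"jaw":1},{"tx":0,"ty":0,"tz":0,"ax":0,"ay":0,"az":0,"jaw":1},{"tx":0,"ty":0,"tz":0,"ax":0,"ay":0,"az":0,"jaw":1},{"tx":0,"ty":0,"tz":0,"ax":0,"ay":0,"az":0,"jaw":1},{"tx":0,"ty":0,"tz":0,"ax":0,"ay":0,"az":0,"jaw":1}]'
python3 - <<'E'
from h import *
f={}
for n in("scene","top"):
    im=pic(n)["color"].astype(int)
    # red dot on pan
    c=px(n,[.563,-.009,.055]);x0,y0=int(c[0])-15,int(c[1])-15
    s=im[y0:y0+30,x0:x0+30];m=(s[...,0]>s[...,1]*1.6)&(s[...,0]>s[...,2]*1.6)
    for k in(1.6,2.0,2.5):
        m=(s[...,0]>s[...,1]*k)&(s[...,0]>s[...,2]*k)&(s[...,0]>70);v,u=np.nonzero(m)
        if len(u):print(n,"dot",k,len(u),(x0+u.mean(),y0+v.mean()),w(n,x0+u.mean(),y0+v.mean(),.055))
s=cv2.resize(np.load("last_scene.npz")["color"][110:170,235:310,::-1],None,fx=5,fy=5,interpolation=cv2.INTER_CUBIC)
t=cv2.resize(np.load("last_top.npz")["color"][280:350,430:510,::-1],None,fx=5,fy=5,interpolation=cv2.INTER_CUBIC)
o=np.zeros((350,780,3),np.uint8);o[:300,:375]=s;o[:,380:780]=t;cv2.imwrite("pics/d.png",o)
go(.437,-.247,.2,90)
E
```

```text
time: 19.3
ee_pos: [0.4518, 0.2772, 0.045]
tcp_rot: [179.9, -0.0, 90.0]
wrist_force: [0.1, -0.3, -0.2]
opening: 0.085
grasp_force: 0.0
time: 20.55
ee_pos: [0.4514, 0.2771, 0.1843]
tcp_rot: [180.0, 0.0, 90.0]
wrist_force: [1.2, 0.3, 0.3]
opening: 0.0852
grasp_force: 0.0
scene dot 1.6 17 (np.float64(310.88235294117646), np.float64(216.58823529411765)) [ 0.5652522  -0.00848563  0.055     ]
scene dot 2.0 15 (np.float64(311.06666666666666), np.float64(216.6)) [ 0.56502135 -0.00816718  0.055     ]
scene dot 2.5 7 (np.float64(311.0), np.float64(216.71428571428572)) [ 0.56533424 -0.0080819   0.055     ]
top dot 1.6 16 (np.float64(359.5), np.float64(264.0)) [ 0.56408563 -0.00966046  0.055     ]
top dot 2.0 8 (np.float64(359.125), np.float64(263.875)) [ 0.56441282 -0.00884612  0.055     ]
top dot 2.5 3 (np.float64(359.3333333333333), np.float64(263.6666666666667)) [ 0.56485489 -0.0093408   0.055     ]
t=20.6 pos [0.4515 0.2771 0.1846] rot [1.7996e+02 1.0000e-02 9.0000e+01] q1,q6 [ 31.6 121.6] -> txyz mm [-524.1  -14.5  -15.3] az -0.0 (shift first)
```

View pics/d.png

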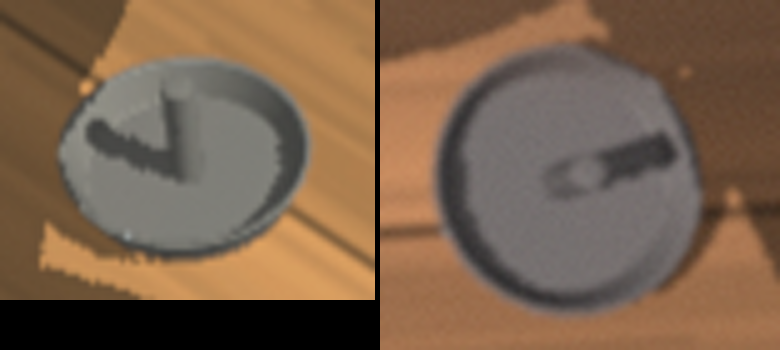

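The dish rim is centred at scene px (271.6,141.4) and top px (467.7,315.8). The stem top is at scene px (270.4,126.8) and top px (471,315).

Run:
```python
from h import *
print(w("scene",271.6,141.4,.022),w("scene",270.4,126.8,.065))
print(w("top",467.7,315.8,.022),w("top",471,315,.065))
```

```text
[ 0.44501024 -0.24041182  0.022     ] [ 0.4397948  -0.24409849  0.065     ]
[ 0.43768448 -0.24774584  0.022     ] [ 0.4363643  -0.24473154  0.065     ]
```

```bash
python3 -m handwheel '[{"tx":-0.03,"ty":-0.0012,"tz":0,"ax":0,"ay":0,"az":0,"jaw":1},{"tx":-0.058,"ty":-0.0013,"tz":0,"ax":0,"ay":0,"az":0,"jaw":1},{"tx":-0.058,"ty":-0.0013,"tz":0,"ax":0,"ay":0,"az":0,"jaw":1},{"tx":-0.058,"ty":-0.0013,"tz":0,"ax":0,"ay":0,"az":0,"jaw":1},{"tx":-0.058,"ty":-0.0013,"tz":0,"ax":0,"ay":0,"az":0,"jaw":1},{"tx":-0.058,"ty":-0.0013,"tz":0,"ax":0,"ay":0,"az":0,"jaw":1},{"tx":-0.058,"ty":-0.0012,"tz":0,"ax":0,"ay":0,"az":0,"jaw":1},{"tx":-0.058,"ty":-0.0012,"tz":0,"ax":0,"ay":0,"az":0,"jaw":1},{"tx":-0.058,"ty":-0.0012,"tz":0,"ax":0,"ay":0,"az":0,"jaw":1},{"tx":-0.0275,"ty":-0.0012,"tz":0,"ax":0,"ay":0,"az":0,"jaw":1}]'
python3 -m handwheel '[{"tx":0,"ty":0,"tz":0.02,"ax":0,"ay":0,"az":0,"jaw":1},{"tx":0,"ty":0,"tz":0.03,"ax":0,"ay":0,"az":0,"jaw":1},{"tx":0,"ty":0,"tz":0.03,"ax":0,"ay":0,"az":0,"jaw":1},{"tx":0,"ty":0,"tz":0.02,"ax":0,"ay":0,"az":0,"jaw":1},{"tx":0,"ty":0,"tz":0.015,"ax":0,"ay":0,"az":0,"jaw":1},{"tx":0,"ty":0,"tz":0,"ax":0,"ay":0,"az":0,"jaw":1},{"tx":0,"ty":0,"tz":0,"ax":0,"ay":0,"az":0,"jaw":1},{"tx":0,"ty":0,"tz":0,"ax":0,"ay":0,"az":0,"jaw":1},{"tx":0,"ty":0,"tz":0,"ax":0,"ay":0,"az":0,"jaw":1},{"tx":0,"ty":0,"tz":0,"ax":0,"ay":0,"az":0,"jaw":1}]'
python3 - <<'E'
from h import *
go(.439,-.2445,.011,90)
E
```

```text
time: 21.9
ee_pos: [0.4385, -0.2469, 0.1846]
tcp_rot: [180.0, -0.0, 89.9]
wrist_force: [-0.0, 0.4, 0.8]
opening: 0.0856
grasp_force: 0.0
time: 23.15
ee_pos: [0.4394, -0.2443, 0.0702]
tcp_rot: [179.9, 0.0, 90.0]
wrist_force: [-0.4, 0.1, 0.1]
opening: 0.0851
grasp_force: 0.0
t=23.1 pos [ 0.4394 -0.2443  0.0702] rot [1.7991e+02 1.0000e-02 9.0000e+01] q1,q6 [-29.1  60.9] -> txyz mm [-0.2 -0.5 59.2] az -0.0 (shift first)
```

```bash
python3 -m handwheel '[{"tx":0,"ty":0,"tz":0.015,"ax":0,"ay":0,"az":0,"jaw":1},{"tx":0,"ty":0,"tz":0.015,"ax":0,"ay":0,"az":0,"jaw":1},{"tx":0,"ty":0,"tz":0.012,"ax":0,"ay":0,"az":0,"jaw":1},{"tx":0,"ty":0,"tz":0.01,"ax":0,"ay":0,"az":0,"jaw":1},{"tx":0,"ty":0,"tz":0.007,"ax":0,"ay":0,"az":0,"jaw":1},{"tx":0,"ty":0,"tz":0,"ax":0,"ay":0,"az":0,"jaw":1},{"tx":0,"ty":0,"tz":0,"ax":0,"ay":0,"az":0,"jaw":1},{"tx":0,"ty":0,"tz":0,"ax":0,"ay":0,"az":0,"jaw":1},{"tx":0,"ty":0,"tz":0,"ax":0,"ay":0,"az":0,"jaw":1},{"tx":0,"ty":0,"tz":0,"ax":0,"ay":0,"az":0,"jaw":1}]'
python3 -m handwheel '[{"tx":0,"ty":0,"tz":0,"ax":0,"ay":0,"az":0,"jaw":0.3},{"tx":0,"ty":0,"tz":0,"ax":0,"ay":0,"az":0,"jaw":0},{"tx":0,"ty":0,"tz":0,"ax":0,"ay":0,"az":0,"jaw":-0.3},{"tx":0,"ty":0,"tz":0,"ax":0,"ay":0,"az":0,"jaw":-0.5},{"tx":0,"ty":0,"tz":0,"ax":0,"ay":0,"az":0,"jaw":-1},{"tx":0,"ty":0,"tz":0,"ax":0,"ay":0,"az":0,"jaw":-1},{"tx":0,"ty":0,"tz":0,"ax":0,"ay":0,"az":0,"jaw":-1},{"tx":0,"ty":0,"tz":0,"ax":0,"ay":0,"az":0,"jaw":-1},{"tx":0,"ty":0,"tz":0,"ax":0,"ay":0,"az":0,"jaw":-1},{"tx":0,"ty":0,"tz":0,"ax":0,"ay":0,"az":0,"jaw":-1}]' 60
```

```text
time: 24.4
ee_pos: [0.4394, -0.2443, 0.0111]
tcp_rot: [179.9, -0.0, 90.0]
wrist_force: [-0.6, 0.6, 0.6]
opening: 0.0851
grasp_force: 0.0
time: 25.65
ee_pos: [0.4394, -0.2443, 0.0111]
tcp_rot: [179.9, 0.0, 90.0]
wrist_force: [-3.1, 1.0, 5.7]
opening: 0.0139
grasp_force: 58.7
```

```bash
python3 -m handwheel '[{"tx":0,"ty":0,"tz":-0.005,"ax":0,"ay":0,"az":0,"jaw":-1},{"tx":0,"ty":0,"tz":-0.01,"ax":0,"ay":0,"az":0,"jaw":-1},{"tx":0,"ty":0,"tz":-0.015,"ax":0,"ay":0,"az":0,"jaw":-1},{"tx":0,"ty":0,"tz":-0.02,"ax":0,"ay":0,"az":0,"jaw":-1},{"tx":0,"ty":0,"tz":-0.02,"ax":0,"ay":0,"az":0,"jaw":-1},{"tx":0,"ty":0,"tz":-0.015,"ax":0,"ay":0,"az":0,"jaw":-1},{"tx":0,"ty":0,"tz":-0.01,"ax":0,"ay":0,"az":0,"jaw":-1},{"tx":0,"ty":0,"tz":-0.005,"ax":0,"ay":0,"az":0,"jaw":-1},{"tx":0,"ty":0,"tz":0,"ax":0,"ay":0,"az":0,"jaw":-1},{"tx":0,"ty":0,"tz":0,"ax":0,"ay":0,"az":0,"jaw":-1}]' 80
python3 -m handwheel '[{"tx":0.012,"ty":0.0063,"tz":0,"ax":0,"ay":0,"az":0,"jaw":-1},{"tx":0.026,"ty":0.0139,"tz":0,"ax":0,"ay":0,"az":0,"jaw":-1},{"tx":0.026,"ty":0.0139,"tz":0,"ax":0,"ay":0,"az":0,"jaw":-1},{"tx":0.026,"ty":0.0139,"tz":0,"ax":0,"ay":0,"az":0,"jaw":-1},{"tx":0.026,"ty":0.0139,"tz":0,"ax":0,"ay":0,"az":0,"jaw":-1},{"tx":0.026,"ty":0.0139,"tz":0,"ax":0,"ay":0,"az":0,"jaw":-1},{"tx":0.026,"ty":0.0139,"tz":0,"ax":0,"ay":0,"az":0,"jaw":-1},{"tx":0.026,"ty":0.0139,"tz":0,"ax":0,"ay":0,"az":0,"jaw":-1},{"tx":0.026,"ty":0.0139,"tz":0,"ax":0,"ay":0,"az":0,"jaw":-1},{"tx":0.0157,"ty":0.0083,"tz":0,"ax":0,"ay":0,"az":0,"jaw":-1}]'
python3 - <<'E'
from h import *
go(.5652,-.0086,.07,90)
E
```

```text
time: 26.9
ee_pos: [0.4389, -0.2441, 0.1103]
tcp_rot: [180.0, -0.0, 90.0]
wrist_force: [0.1, 0.1, -3.4]
opening: 0.0133
grasp_force: 78.1
time: 28.15
ee_pos: [0.5653, -0.0067, 0.1107]
tcp_rot: [180.0, -0.0, 90.1]
wrist_force: [1.0, 0.1, -3.0]
opening: 0.0131
grasp_force: 78.2
t=28.1 pos [ 0.5653 -0.0067  0.1107] rot [ 1.7997e+02 -1.0000e-02  9.0070e+01] q1,q6 [-0.7 89.2] -> txyz mm [-1.9 -0.2 40.7] az 0.1 (shift first)
```

```bash
python3 -m handwheel '[{"tx":0,"ty":0,"tz":0.008,"ax":0,"ay":0,"az":0,"jaw":-1},{"tx":0,"ty":0,"tz":0.01,"ax":0,"ay":0,"az":0,"jaw":-1},{"tx":0,"ty":0,"tz":0.01,"ax":0,"ay":0,"az":0,"jaw":-1},{"tx":0,"ty":0,"tz":0.008,"ax":0,"ay":0,"az":0,"jaw":-1},{"tx":0,"ty":0,"tz":0.004,"ax":0,"ay":0,"az":0,"jaw":-1},{"tx":0,"ty":0,"tz":0,"ax":0,"ay":0,"az":0,"jaw":-1},{"tx":0,"ty":0,"tz":0,"ax":0,"ay":0,"az":0,"jaw":-1},{"tx":0,"ty":0,"tz":0,"ax":0,"ay":0,"az":0,"jaw":-1},{"tx":0,"ty":0,"tz":0,"ax":0,"ay":0,"az":0,"jaw":-1},{"tx":0,"ty":0,"tz":0,"ax":0,"ay":0,"az":0,"jaw":-1}]'
python3 - <<'E'
from h import *
go(.5652,-.0086,.06,90)
# dish rim while hovering: gray mask contour in the scene view
for n in("scene",):
    pic(n,"d2.png",(255,150,375,270),5)
E
```

```text
time: 29.4
ee_pos: [0.5651, -0.0086, 0.0712]
tcp_rot: [179.9, -0.0, 90.0]
wrist_force: [-0.3, -0.5, -2.4]
opening: 0.0134
grasp_force: 78.3
t=29.4 pos [ 0.5651 -0.0086  0.0712] rot [179.92  -0.    90.  ] q1,q6 [-0.9 89.1] -> txyz mm [-0.   0.  11.2] az 0.0 (shift first)
```

View pics/d2.png

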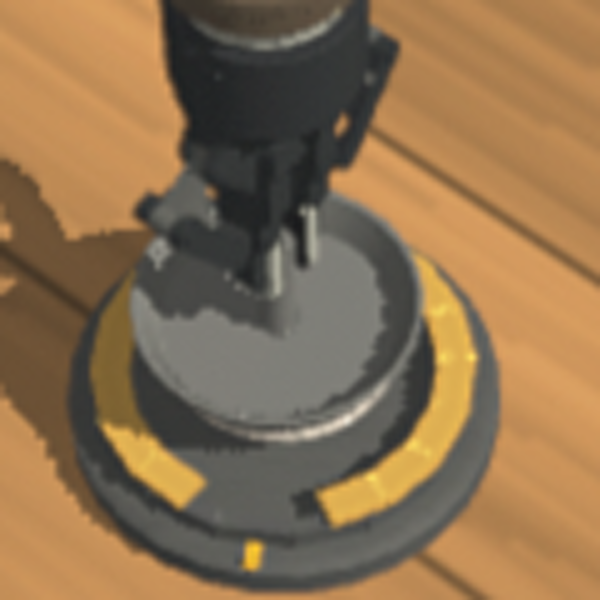

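The dish is level over the pan, with the rim centre at crop x≈277 (px 310.4), which matches the pan. I'll lower it and let go.

```bash
python3 -m handwheel '[{"tx":0,"ty":0,"tz":0.003,"ax":0,"ay":0,"az":0,"jaw":-1},{"tx":0,"ty":0,"tz":0.003,"ax":0,"ay":0,"az":0,"jaw":-1},{"tx":0,"ty":0,"tz":0.003,"ax":0,"ay":0,"az":0,"jaw":-1},{"tx":0,"ty":0,"tz":0.0015,"ax":0,"ay":0,"az":0,"jaw":-1},{"tx":0,"ty":0,"tz":0,"ax":0,"ay":0,"az":0,"jaw":-1},{"tx":0,"ty":0,"tz":0,"ax":0,"ay":0,"az":0,"jaw":-0.6},{"tx":0,"ty":0,"tz":0,"ax":0,"ay":0,"az":0,"jaw":-0.2},{"tx":0,"ty":0,"tz":0,"ax":0,"ay":0,"az":0,"jaw":0.2},{"tx":0,"ty":0,"tz":0,"ax":0,"ay":0,"az":0,"jaw":0.4},{"tx":0,"ty":0,"tz":0,"ax":0,"ay":0,"az":0,"jaw":0.4}]'
python3 -m handwheel '[{"tx":0,"ty":0,"tz":-0.01,"ax":0,"ay":0,"az":0,"jaw":0.4},{"tx":0,"ty":0,"tz":-0.02,"ax":0,"ay":0,"az":0,"jaw":0.4},{"tx":0,"ty":0,"tz":-0.03,"ax":0,"ay":0,"az":0,"jaw":0.4},{"tx":0,"ty":0,"tz":-0.03,"ax":0,"ay":0,"az":0,"jaw":0.4},{"tx":0,"ty":0,"tz":-0.03,"ax":0,"ay":0,"az":0,"jaw":0.4},{"tx":0,"ty":0,"tz":-0.02,"ax":0,"ay":0,"az":0,"jaw":0.4},{"tx":0,"ty":0,"tz":0,"ax":0,"ay":0,"az":0,"jaw":0.4},{"tx":0,"ty":0,"tz":0,"ax":0,"ay":0,"az":0,"jaw":0.4},{"tx":0,"ty":0,"tz":0,"ax":0,"ay":0,"az":0,"jaw":0.4},{"tx":0,"ty":0,"tz":0,"ax":0,"ay":0,"az":0,"jaw":0.4}]'
cat >> h.py <<'E'
def hooks(zb=.006):
    for n in("scene","top"):
        im=pic(n)["color"]; hsv=cv2.cvtColor(im,cv2.COLOR_RGB2HSV)
        m=((hsv[...,1]<75)&(hsv[...,2]>100)).astype(np.uint8)
        k,l,st,ce=cv2.connectedComponentsWithStats(m)
        for i in range(1,k):
            if 15<st[i,4]<500:
                p=w(n,*ce[i],zb)
                if .25<np.hypot(p[0],p[1])<.75 and p[0]>.1:
                    v,u=np.nonzero(l==i);q=np.array([w(n,a,b,zb)[:2] for a,b in zip(u,v)]);q-=q.mean(0)
                    e,V=np.linalg.eigh(q.T@q);print(n,st[i,4],ce[i].round(1),p[:2].round(4),"ax",np.degrees(np.arctan2(V[1,1],V[0,1])).round(0),"ratio",round(float((e[1]/e[0])**.5),2))
E
python3 - <<'E'
from h import *
hooks(); go()
E
```

```text
time: 30.7
ee_pos: [0.5651, -0.0086, 0.0606]
tcp_rot: [179.9, -0.0, 90.0]
wrist_force: [0.3, 0.2, -0.2]
opening: 0.06
grasp_force: 0.0
time: 31.95
ee_pos: [0.5646, -0.0086, 0.1999]
tcp_rot: [180.0, -0.0, 90.0]
wrist_force: [0.4, -0.2, -0.6]
opening: 0.0598
grasp_force: 0.0
scene 68 [314.4  99.8] [ 0.2596 -0.2651] ax 162.0 ratio 4.14
scene 60 [285.2 137.2] [ 0.4036 -0.2352] ax -176.0 ratio 2.63
scene 31 [324.5 143.7] [ 0.3571 -0.1478] ax -139.0 ratio 7.35
scene 39 [299.3 166.9] [ 0.4511 -0.1463] ax -138.0 ratio 4.84
scene 43 [199.5 166. ] [ 0.6027 -0.3288] ax -178.0 ratio 2.96
scene 72 [203.4 172.3] [ 0.6098 -0.3076] ax 169.0 ratio 2.47
scene 172 [338.  250.5] [0.5695 0.0711] ax 175.0 ratio 4.67
scene 168 [376.6 290.8] [0.5923 0.1931] ax 47.0 ratio 2.54
scene 188 [482.1 335.1] [0.5352 0.4093] ax -171.0 ratio 2.26
top 28 [485.1 248.3] [ 0.5921 -0.3084] ax 96.0 ratio 1.52
top 132 [269.7 260.1] [0.5923 0.193 ] ax 52.0 ratio 1.82
top 114 [176.5 289.6] [0.5353 0.4094] ax -166.0 ratio 2.54
top 50 [217.7 302.7] [0.5004 0.3154] ax 125.0 ratio 4.41
top 54 [214.5 338.9] [0.4191 0.3247] ax -141.0 ratio 3.37
top 72 [579.6 380.8] [ 0.277  -0.4927] ax 91.0 ratio 1.52
top 32 [583.3 401.8] [ 0.2302 -0.4954] ax 71.0 ratio 2.55
t=32.0 pos [ 0.5647 -0.0086  0.2002] rot [179.97  -0.    89.99] q1,q6 [-0.9 89.1] -> txyz mm [0. 0. 0.] az 0 (shift first)
```

Dish is released. The hooks are at A (.592,.192, axis 54°), B (.535,.408, axis 14°) and C (.606,-.314, axis 0°). I'll take hook A first.

```bash
python3 -m handwheel '[{"tx":0.02,"ty":0.003,"tz":0,"ax":0,"ay":0,"az":0,"jaw":0.4},{"tx":0.04,"ty":0.005,"tz":0,"ax":0,"ay":0,"az":0,"jaw":0.4},{"tx":0.04,"ty":0.006,"tz":0,"ax":0,"ay":0,"az":0,"jaw":0.4},{"tx":0.04,"ty":0.005,"tz":0,"ax":0,"ay":0,"az":0,"jaw":0.4},{"tx":0.04,"ty":0.005,"tz":0,"ax":0,"ay":0,"az":0,"jaw":0.4},{"tx":0.0206,"ty":0.003,"tz":0,"ax":0,"ay":0,"az":0,"jaw":0.4},{"tx":0,"ty":0,"tz":0.02,"ax":0,"ay":0,"az":9,"jaw":0.4},{"tx":0,"ty":0,"tz":0.03,"ax":0,"ay":0,"az":9,"jaw":0.4},{"tx":0,"ty":0,"tz":0.03,"ax":0,"ay":0,"az":9,"jaw":0.4},{"tx":0,"ty":0,"tz":0.03,"ax":0,"ay":0,"az":9,"jaw":0.4}]'
python3 - <<'E'
from h import *
hooks(); go(.592,.192,-.015,54)
E
```

```text
time: 33.3
ee_pos: [0.592, 0.1922, 0.0897]
tcp_rot: [179.9, -0.0, 53.7]
wrist_force: [0.1, -0.7, 0.3]
opening: 0.0595
grasp_force: 0.0
scene 18 [244.1  14.9] [ 0.1308 -0.6485] ax -145.0 ratio 5.27
scene 164 [201.6 169.9] [ 0.6075 -0.3163] ax -139.0 ratio 1.24
scene 33 [353.1 226.6] [0.5005 0.0573] ax -137.0 ratio 8.14
scene 34 [415.3 224.5] [0.4072 0.1588] ax 145.0 ratio 1.51
scene 59 [343.1 250.8] [0.563  0.0799] ax -170.0 ratio 2.61
scene 30 [402.  256.1] [0.4916 0.1841] ax -156.0 ratio 4.62
scene 54 [318. 262.] [0.6188 0.057 ] ax 135.0 ratio 3.61
scene 33 [366.1 264.1] [0.5567 0.1378] ax -153.0 ratio 2.96
scene 178 [376.4 290.8] [0.5926 0.1927] ax 48.0 ratio 2.37
scene 190 [482.  335.1] [0.5352 0.4092] ax -172.0 ratio 2.24
top 122 [176.7 289.6] [0.5353 0.409 ] ax -165.0 ratio 2.38
top 55 [214.8 338.7] [0.4194 0.324 ] ax -141.0 ratio 3.17
top 87 [579.4 380.3] [ 0.278  -0.4924] ax 108.0 ratio 1.39
top 33 [583.4 401.8] [ 0.2303 -0.4957] ax 69.0 ratio 2.39
t=33.4 pos [0.5903 0.1916 0.0871] rot [-179.87    0.21   53.88] q1,q6 [ 18.  144.1] -> txyz mm [  1.7   1.4 102.1] az -0.1 (shift first)
```

```bash
python3 -m handwheel '[{"tx":0,"ty":0,"tz":0.02,"ax":0,"ay":0,"az":0,"jaw":0.2},{"tx":0,"ty":0,"tz":0.025,"ax":0,"ay":0,"az":0,"jaw":0.2},{"tx":0,"ty":0,"tz":0.025,"ax":0,"ay":0,"az":0,"jaw":0.2},{"tx":0,"ty":0,"tz":0.015,"ax":0,"ay":0,"az":0,"jaw":0.2},{"tx":0,"ty":0,"tz":0.01,"ax":0,"ay":0,"az":0,"jaw":0.2},{"tx":0,"ty":0,"tz":0.005,"ax":0,"ay":0,"az":0,"jaw":0.2},{"tx":0,"ty":0,"tz":0,"ax":0,"ay":0,"az":0,"jaw":0.2},{"tx":0,"ty":0,"tz":0,"ax":0,"ay":0,"az":0,"jaw":0.2},{"tx":0,"ty":0,"tz":0,"ax":0,"ay":0,"az":0,"jaw":0.2},{"tx":0,"ty":0,"tz":0,"ax":0,"ay":0,"az":0,"jaw":0.2}]'
python3 - <<'E'
from h import *
go(.592,.192,-.015,54)
E
```

```text
time: 34.65
ee_pos: [0.5923, 0.1921, -0.0091]
tcp_rot: [179.9, -0.1, 54.0]
wrist_force: [-0.1, -0.6, -0.3]
opening: 0.0515
grasp_force: 0.0
t=34.6 pos [ 0.5923  0.1921 -0.0091] rot [ 1.7993e+02 -6.0000e-02  5.4000e+01] q1,q6 [ 18. 144.] -> txyz mm [-0.2 -0.2  5.9] az 0.0 (shift first)
```

```bash
python3 -m handwheel '[{"tx":0,"ty":0,"tz":0.004,"ax":0,"ay":0,"az":0,"jaw":0.2},{"tx":0,"ty":0,"tz":0.002,"ax":0,"ay":0,"az":0,"jaw":0},{"tx":0,"ty":0,"tz":0,"ax":0,"ay":0,"az":0,"jaw":-0.3},{"tx":0,"ty":0,"tz":0,"ax":0,"ay":0,"az":0,"jaw":-0.5},{"tx":0,"ty":0,"tz":0,"ax":0,"ay":0,"az":0,"jaw":-0.7},{"tx":0,"ty":0,"tz":0,"ax":0,"ay":0,"az":0,"jaw":-1},{"tx":0,"ty":0,"tz":0,"ax":0,"ay":0,"az":0,"jaw":-1},{"tx":0,"ty":0,"tz":0,"ax":0,"ay":0,"az":0,"jaw":-1},{"tx":0,"ty":0,"tz":0,"ax":0,"ay":0,"az":0,"jaw":-1},{"tx":0,"ty":0,"tz":0,"ax":0,"ay":0,"az":0,"jaw":-1}]' 60
```

```text
time: 35.9
ee_pos: [0.5924, 0.1921, -0.0152]
tcp_rot: [179.9, -0.1, 54.0]
wrist_force: [0.4, 0.9, 3.6]
opening: 0.0077
grasp_force: 60.3
```

```bash
python3 -m handwheel '[{"tx":0,"ty":0,"tz":-0.005,"ax":0,"ay":0,"az":0,"jaw":-1},{"tx":0,"ty":0,"tz":-0.01,"ax":0,"ay":0,"az":0,"jaw":-1},{"tx":0,"ty":0,"tz":-0.02,"ax":0,"ay":0,"az":0,"jaw":-1},{"tx":0,"ty":0,"tz":-0.025,"ax":0,"ay":0,"az":-9,"jaw":-1},{"tx":0,"ty":0,"tz":-0.025,"ax":0,"ay":0,"az":-9,"jaw":-1},{"tx":0,"ty":0,"tz":-0.02,"ax":0,"ay":0,"az":-9,"jaw":-1},{"tx":0,"ty":0,"tz":-0.01,"ax":0,"ay":0,"az":-9,"jaw":-1},{"tx":0,"ty":0,"tz":0,"ax":0,"ay":0,"az":0,"jaw":-1},{"tx":0,"ty":0,"tz":0,"ax":0,"ay":0,"az":0,"jaw":-1},{"tx":0,"ty":0,"tz":0,"ax":0,"ay":0,"az":0,"jaw":-1}]'
python3 - <<'E'
from h import *
go(.5651,.0204,.0385,90)
E
```

```text
time: 37.15
ee_pos: [0.5918, 0.192, 0.0992]
tcp_rot: [180.0, 0.0, 89.9]
wrist_force: [-0.5, -0.3, -0.5]
opening: 0.0074
grasp_force: 59.9
t=37.1 pos [0.5918 0.192  0.0992] rot [1.7998e+02 1.0000e-02 8.9890e+01] q1,q6 [ 18.  108.1] -> txyz mm [-171.6  -26.4   60.7] az -0.1 (shift first)
```

```bash
python3 -m handwheel '[{"tx":-0.0116,"ty":-0.0014,"tz":0,"ax":0,"ay":0,"az":0,"jaw":-1},{"tx":-0.03,"ty":-0.005,"tz":0,"ax":0,"ay":0,"az":0,"jaw":-1},{"tx":-0.04,"ty":-0.006,"tz":0,"ax":0,"ay":0,"az":0,"jaw":-1},{"tx":-0.04,"ty":-0.006,"tz":0,"ax":0,"ay":0,"az":0,"jaw":-1},{"tx":-0.03,"ty":-0.005,"tz":0,"ax":0,"ay":0,"az":0,"jaw":-1},{"tx":-0.02,"ty":-0.003,"tz":0.005,"ax":0,"ay":0,"az":0,"jaw":-1},{"tx":0,"ty":0,"tz":0.015,"ax":0,"ay":0,"az":0,"jaw":-1},{"tx":0,"ty":0,"tz":0.015,"ax":0,"ay":0,"az":0,"jaw":-1},{"tx":0,"ty":0,"tz":0.01,"ax":0,"ay":0,"az":0,"jaw":-1},{"tx":0,"ty":0,"tz":0.005,"ax":0,"ay":0,"az":0,"jaw":-1}]'
python3 -m handwheel '[{"tx":0,"ty":0,"tz":0.005,"ax":0,"ay":0,"az":0,"jaw":-1},{"tx":0,"ty":0,"tz":0.004,"ax":0,"ay":0,"az":0,"jaw":-1},{"tx":0,"ty":0,"tz":0.002,"ax":0,"ay":0,"az":0,"jaw":-1},{"tx":0,"ty":0,"tz":0,"ax":0,"ay":0,"az":0,"jaw":-1},{"tx":0,"ty":0,"tz":0,"ax":0,"ay":0,"az":0,"jaw":-1},{"tx":0,"ty":0,"tz":0,"ax":0,"ay":0,"az":0,"jaw":-1},{"tx":0,"ty":0,"tz":0,"ax":0,"ay":0,"az":0,"jaw":-1},{"tx":0,"ty":0,"tz":0,"ax":0,"ay":0,"az":0,"jaw":-1},{"tx":0,"ty":0,"tz":0,"ax":0,"ay":0,"az":0,"jaw":-1},{"tx":0,"ty":0,"tz":0,"ax":0,"ay":0,"az":0,"jaw":-1}]'
```

```text
time: 38.4
ee_pos: [0.5653, 0.0211, 0.0484]
tcp_rot: [-180.0, -0.0, 90.1]
wrist_force: [-0.1, 0.4, -0.5]
opening: 0.0072
grasp_force: 59.9
time: 39.65
ee_pos: [0.5657, 0.0204, 0.0386]
tcp_rot: [179.9, -0.0, 90.0]
wrist_force: [-0.2, -1.4, -0.5]
opening: 0.0072
grasp_force: 60.0
```

```bash
python3 -m handwheel '[{"tx":0,"ty":0,"tz":0.0015,"ax":0,"ay":0,"az":0,"jaw":-1},{"tx":0,"ty":0,"tz":0,"ax":0,"ay":0,"az":0,"jaw":-1},{"tx":0,"ty":0,"tz":0,"ax":0,"ay":0,"az":0,"jaw":-0.6},{"tx":0,"ty":0,"tz":0,"ax":0,"ay":0,"az":0,"jaw":-0.4},{"tx":0,"ty":0,"tz":0,"ax":0,"ay":0,"az":0,"jaw":-0.4},{"tx":0,"ty":0,"tz":0,"ax":0,"ay":0,"az":0,"jaw":-0.4},{"tx":0,"ty":0,"tz":-0.01,"ax":0,"ay":0,"az":0,"jaw":-0.4},{"tx":0,"ty":0,"tz":-0.03,"ax":0,"ay":0,"az":0,"jaw":-0.4},{"tx":0,"ty":0,"tz":-0.04,"ax":0,"ay":0,"az":0,"jaw":0},{"tx":0,"ty":0,"tz":-0.04,"ax":0,"ay":0,"az":0,"jaw":0.2}]'
python3 - <<'E'
from h import *
hooks(); go(.535,.4085,.16,194)
im=np.load("last_scene.npz")["color"]; q=px("scene",[.5651,.0204,.068]);print(q)
E
```

```text
time: 40.9
ee_pos: [0.5655, 0.0204, 0.1591]
tcp_rot: [179.9, -0.0, 90.0]
wrist_force: [0.4, -0.2, -1.1]
opening: 0.0511
grasp_force: 0.0
scene 59 [328.4 129.3] [ 0.3146 -0.171 ] ax 163.0 ratio 3.33
scene 47 [299.6 164.6] [ 0.4454 -0.1503] ax -175.0 ratio 2.5
scene 31 [334.7 169. ] [ 0.4017 -0.0781] ax -142.0 ratio 6.15
scene 47 [200.7 175.6] [ 0.6206 -0.3049] ax -165.0 ratio 2.74
scene 62 [203.9 182.2] [ 0.6293 -0.2849] ax 179.0 ratio 2.34
scene 178 [337.9 250.6] [0.5697 0.071 ] ax 175.0 ratio 4.66
scene 190 [482.  335.1] [0.5352 0.4092] ax -172.0 ratio 2.24
top 115 [176.6 289.6] [0.5354 0.4093] ax -166.0 ratio 2.49
top 51 [218.3 302.5] [0.5007 0.3142] ax 124.0 ratio 4.39
top 48 [213.6 338. ] [0.4211 0.3267] ax -143.0 ratio 3.29
top 74 [579.6 380.7] [ 0.2772 -0.4928] ax 95.0 ratio 1.47
top 31 [583.4 401.8] [ 0.2303 -0.4956] ax 70.0 ratio 2.65
t=41.0 pos [0.5674 0.0205 0.1627] rot [ 1.795e+02 -2.000e-02  9.000e+01] q1,q6 [ 2.1 92.1] -> txyz mm [388.  -32.5   2.6] az -104.0 (shift first)
(np.float64(321.2096442385655), np.float64(220.4340550572064))
```

The run-time knock hit hook C, which moved to about (.625,-.294). Hook B hasn't moved, so I'll take it next.

```bash
python3 -m handwheel '[{"tx":0.025,"ty":-0.002,"tz":0,"ax":0,"ay":0,"az":0,"jaw":0.2},{"tx":0.048,"ty":-0.004,"tz":0,"ax":0,"ay":0,"az":0,"jaw":0.2},{"tx":0.048,"ty":-0.004,"tz":0,"ax":0,"ay":0,"az":0,"jaw":0.2},{"tx":0.048,"ty":-0.004,"tz":0,"ax":0,"ay":0,"az":0,"jaw":0.2},{"tx":0.048,"ty":-0.004,"tz":0,"ax":0,"ay":0,"az":0,"jaw":0.2},{"tx":0.048,"ty":-0.004,"tz":0,"ax":0,"ay":0,"az":0,"jaw":0.2},{"tx":0.048,"ty":-0.004,"tz":0,"ax":0,"ay":0,"az":0,"jaw":0.2},{"tx":0.048,"ty":-0.003,"tz":0,"ax":0,"ay":0,"az":0,"jaw":0.2},{"tx":0.0266,"ty":-0.001,"tz":0,"ax":0,"ay":0,"az":0,"jaw":0.2},{"tx":0,"ty":0,"tz":0,"ax":0,"ay":0,"az":0,"jaw":0.2}]'
python3 -m handwheel '[{"tx":0,"ty":0,"tz":0.01,"ax":0,"ay":0,"az":-10.4,"jaw":0.2},{"tx":0,"ty":0,"tz":0.015,"ax":0,"ay":0,"az":-10.4,"jaw":0.2},{"tx":0,"ty":0,"tz":0.015,"ax":0,"ay":0,"az":-10.4,"jaw":0.2},{"tx":0,"ty":0,"tz":0.015,"ax":0,"ay":0,"az":-10.4,"jaw":0.2},{"tx":0,"ty":0,"tz":0.015,"ax":0,"ay":0,"az":-10.4,"jaw":0.2},{"tx":0,"ty":0,"tz":0.015,"ax":0,"ay":0,"az":-10.4,"jaw":0.2},{"tx":0,"ty":0,"tz":0.015,"ax":0,"ay":0,"az":-10.4,"jaw":0.2},{"tx":0,"ty":0,"tz":0,"ax":0,"ay":0,"az":-10.4,"jaw":0.2},{"tx":0,"ty":0,"tz":0,"ax":0,"ay":0,"az":-10.4,"jaw":0.2},{"tx":0,"ty":0,"tz":0,"ax":0,"ay":0,"az":-10.4,"jaw":0.2}]'
python3 - <<'E'
from h import *
hooks(); go(.5353,.408,-.015,194)
E
```

```text
time: 42.25
ee_pos: [0.5349, 0.4097, 0.1562]
tcp_rot: [180.0, 0.0, 90.1]
wrist_force: [0.2, -0.4, 0.7]
opening: 0.0511
grasp_force: 0.0
time: 43.5
ee_pos: [0.5359, 0.4068, 0.0573]
tcp_rot: [-180.0, 0.1, -165.7]
wrist_force: [0.3, 0.2, 0.1]
opening: 0.0508
grasp_force: 0.0
scene 18 [244.1  14.9] [ 0.1308 -0.6485] ax -145.0 ratio 5.27
scene 181 [203.2 179. ] [ 0.6239 -0.2931] ax -141.0 ratio 1.5
scene 79 [351.6 234.4] [0.5185 0.0676] ax -150.0 ratio 6.82
scene 48 [539.  303.3] [0.4018 0.4605] ax 91.0 ratio 2.32
scene 16 [547.3 307.7] [0.3996 0.4778] ax -165.0 ratio 1.73
scene 191 [482.  335.2] [0.5353 0.4092] ax -172.0 ratio 2.24
top 169 [476.6 235.1] [ 0.6245 -0.2917] ax 180.0 ratio 1.68
top 434 [354.7 274.6] [ 5.478e-01 -5.000e-04] ax 53.0 ratio 2.58
top 25 [324.  287.4] [0.5223 0.0714] ax -151.0 ratio 10.05
top 48 [360.7 288.4] [ 0.5152 -0.0123] ax 85.0 ratio 5.9
top 92 [579.4 380.2] [ 0.2782 -0.4922] ax 114.0 ratio 1.4
top 30 [583.3 401.9] [ 0.23   -0.4954] ax 67.0 ratio 2.73
t=43.6 pos [0.5359 0.407  0.0573] rot [-1.7998e+02  7.0000e-02 -1.6593e+02] q1,q6 [37.2 23.2] -> txyz mm [ 0.5  1.2 72.3] az 0.1 (shift first)
```

```bash
python3 -m handwheel '[{"tx":0,"ty":0.001,"tz":0.02,"ax":0,"ay":0,"az":0,"jaw":0.2},{"tx":0,"ty":0,"tz":0.02,"ax":0,"ay":0,"az":0,"jaw":0.2},{"tx":0,"ty":0,"tz":0.015,"ax":0,"ay":0,"az":0,"jaw":0.2},{"tx":0,"ty":0,"tz":0.01,"ax":0,"ay":0,"az":0,"jaw":0.2},{"tx":0,"ty":0,"tz":0.005,"ax":0,"ay":0,"az":0,"jaw":0.2},{"tx":0,"ty":0,"tz":0.002,"ax":0,"ay":0,"az":0,"jaw":0.2},{"tx":0,"ty":0,"tz":0,"ax":0,"ay":0,"az":0,"jaw":0.2},{"tx":0,"ty":0,"tz":0,"ax":0,"ay":0,"az":0,"jaw":0.2},{"tx":0,"ty":0,"tz":0,"ax":0,"ay":0,"az":0,"jaw":0},{"tx":0,"ty":0,"tz":0,"ax":0,"ay":0,"az":0,"jaw":-0.3}]'
python3 -m handwheel '[{"tx":0,"ty":0,"tz":0,"ax":0,"ay":0,"az":0,"jaw":-0.5},{"tx":0,"ty":0,"tz":0,"ax":0,"ay":0,"az":0,"jaw":-0.7},{"tx":0,"ty":0,"tz":0,"ax":0,"ay":0,"az":0,"jaw":-1},{"tx":0,"ty":0,"tz":0,"ax":0,"ay":0,"az":0,"jaw":-1},{"tx":0,"ty":0,"tz":0,"ax":0,"ay":0,"az":0,"jaw":-1},{"tx":0,"ty":0,"tz":0,"ax":0,"ay":0,"az":0,"jaw":-1},{"tx":0,"ty":0,"tz":0,"ax":0,"ay":0,"az":0,"jaw":-1},{"tx":0,"ty":0,"tz":0,"ax":0,"ay":0,"az":0,"jaw":-1},{"tx":0,"ty":0,"tz":0,"ax":0,"ay":0,"az":0,"jaw":-1},{"tx":0,"ty":0,"tz":0,"ax":0,"ay":0,"az":0,"jaw":-1}]' 60
python3 - <<'E'
from h import *
go()
# is A in the dish? colour-difference of bright hook pixels in top view near the dish
im=np.load("last_top.npz")["color"].astype(int);g=im[245:285,335:385].mean(2).astype(int)
for r in g[::2,::2]:print(*("%3d"%x for x in r))
print(px("top",[.5651,.0204,.085]))
E
```

```text
time: 44.85
ee_pos: [0.5357, 0.4091, -0.0147]
tcp_rot: [-180.0, 0.1, -166.0]
wrist_force: [-0.5, -0.7, -0.0]
opening: 0.0304
grasp_force: 0.0
time: 46.1
ee_pos: [0.5357, 0.4091, -0.0148]
tcp_rot: [-180.0, 0.1, -166.0]
wrist_force: [1.1, 1.2, 2.7]
opening: 0.0069
grasp_force: 60.6
t=46.1 pos [ 0.5357  0.4091 -0.0148] rot [-1.80e+02  8.00e-02 -1.66e+02] q1,q6 [37.4 23.4] -> txyz mm [0. 0. 0.] az 0 (shift first)
 47  43  58  60  59  58  59  65  67  70  65  67  65  68  68  65  66  68  65  62  62  62  64  79  86
 48  57  60  58  57  60  67  65  66  66  66  67  66  68  66  67  68  69  69  66  61  60  61  67  82
 49  58  59  57  64  66  65  66  67  65  64  66  68  67  64  67  67  66  70  66  63  61  57  58  70
 54  61  58  61  68  67  66  66  66  67  70  65  68  67  65  66  65  68  67  66  69  65  59  60  59
 60  60  61  62  68  67  68  67  69  65  67  69  65  64  66  68  66  66  65  68  66  69  61  56  61
 63  60  63  67  68  69  66  72  69  72  70  69  66  67  67  69  67  70  67  67  67  68  65  62  60
 62  61  67  71  70  68  68  70  69  67  70  67  68  67  67  66  69  68  68  68  68  68
[... 677 characters left out ...]
 74  73  71  74  74  73  75  70  67
 97  69  62  68  95 118 118 118 119 119 112 101  85  74  72  73  74  73  73  72  71  74  74  69  67
 86  88  57  62  78 100 119 118 118 117 118 118 111 100  86  81  73  70  73  70  70  76  69  64  67
 59  97  70  56  66  75 113 120 118 118 118 118 120 118 116 114  99  92  86  82  85  73  64  67  66
 51  78  97  65  59  66  94 116 118 118 117 117 116 118 118 119 119 118 114 115 112  75  62  65  64
 84  51  79  88  61  58  65  96 116 119 116 117 118 118 117 118 117 116 117 115  95  63  61  66  59
140  71  46  79  95  70  58  60  81 112 119 118 120 117 120 118 119 115 103  92  78  60  63  55  55
(np.float64(346.55412652069737), np.float64(262.12825585479254))
```

Hook A stands in the dish at around top px (345,265), and hook B is gripped. I'll carry B over.

```bash
python3 -m handwheel '[{"tx":0,"ty":0,"tz":-0.005,"ax":0,"ay":0,"az":0,"jaw":-1},{"tx":0,"ty":0,"tz":-0.015,"ax":0,"ay":0,"az":0,"jaw":-1},{"tx":0,"ty":0,"tz":-0.025,"ax":0,"ay":0,"az":0,"jaw":-1},{"tx":0,"ty":0,"tz":-0.03,"ax":0,"ay":0,"az":-4,"jaw":-1},{"tx":0,"ty":0,"tz":-0.03,"ax":0,"ay":0,"az":-4,"jaw":-1},{"tx":0,"ty":0,"tz":-0.025,"ax":0,"ay":0,"az":-4,"jaw":-1},{"tx":0,"ty":0,"tz":-0.015,"ax":0,"ay":0,"az":-4,"jaw":-1},{"tx":0,"ty":0,"tz":0,"ax":0,"ay":0,"az":0,"jaw":-1},{"tx":0,"ty":0,"tz":0,"ax":0,"ay":0,"az":0,"jaw":-1},{"tx":0,"ty":0,"tz":0,"ax":0,"ay":0,"az":0,"jaw":-1}]'
python3 - <<'E'
from h import *
go(.54,-.0231,.13,210)
E
```

```text
time: 47.35
ee_pos: [0.5351, 0.4088, 0.1292]
tcp_rot: [-180.0, -0.0, -150.1]
wrist_force: [0.1, -0.2, -0.7]
opening: 0.0068
grasp_force: 60.3
t=47.4 pos [0.5351 0.4088 0.1292] rot [-1.7996e+02 -2.0000e-02 -1.5005e+02] q1,q6 [37.4  7.4] -> txyz mm [ 211.3 -376.7   -0.5] az -0.1 (shift first)
```

```bash
python3 -m handwheel '[{"tx":0.0132,"ty":-0.0235,"tz":0,"ax":0,"ay":0,"az":0,"jaw":-1},{"tx":0.0264,"ty":-0.0471,"tz":0,"ax":0,"ay":0,"az":0,"jaw":-1},{"tx":0.0264,"ty":-0.0471,"tz":0,"ax":0,"ay":0,"az":0,"jaw":-1},{"tx":0.0264,"ty":-0.0471,"tz":0,"ax":0,"ay":0,"az":0,"jaw":-1},{"tx":0.0264,"ty":-0.0471,"tz":0,"ax":0,"ay":0,"az":0,"jaw":-1},{"tx":0.0264,"ty":-0.0471,"tz":0,"ax":0,"ay":0,"az":0,"jaw":-1},{"tx":0.0264,"ty":-0.0471,"tz":0,"ax":0,"ay":0,"az":0,"jaw":-1},{"tx":0.0264,"ty":-0.0471,"tz":0,"ax":0,"ay":0,"az":0,"jaw":-1},{"tx":0.0132,"ty":-0.0235,"tz":0,"ax":0,"ay":0,"az":0,"jaw":-1},{"tx":0,"ty":0,"tz":0,"ax":0,"ay":0,"az":0,"jaw":-1}]'
python3 -m handwheel '[{"tx":0,"ty":0,"tz":0.01,"ax":0,"ay":0,"az":0,"jaw":-1},{"tx":0,"ty":0,"tz":0.015,"ax":0,"ay":0,"az":0,"jaw":-1},{"tx":0,"ty":0,"tz":0.015,"ax":0,"ay":0,"az":0,"jaw":-1},{"tx":0,"ty":0,"tz":0.015,"ax":0,"ay":0,"az":0,"jaw":-1},{"tx":0,"ty":0,"tz":0.01,"ax":0,"ay":0,"az":0,"jaw":-1},{"tx":0,"ty":0,"tz":0.008,"ax":0,"ay":0,"az":0,"jaw":-1},{"tx":0,"ty":0,"tz":0.005,"ax":0,"ay":0,"az":0,"jaw":-1},{"tx":0,"ty":0,"tz":0.002,"ax":0,"ay":0,"az":0,"jaw":-1},{"tx":0,"ty":0,"tz":0,"ax":0,"ay":0,"az":0,"jaw":-1},{"tx":0,"ty":0,"tz":0,"ax":0,"ay":0,"az":0,"jaw":-1}]'
python3 - <<'E'
from h import *
go(.54,-.0231,.0375,210)
E
```

```text
time: 48.6
ee_pos: [0.5404, -0.0245, 0.1296]
tcp_rot: [-180.0, 0.0, -150.2]
wrist_force: [-0.3, 1.2, -0.7]
opening: 0.0073
grasp_force: 60.3
time: 49.85
ee_pos: [0.5411, -0.0229, 0.0504]
tcp_rot: [-180.0, 0.1, -150.0]
wrist_force: [-0.2, -0.3, -1.0]
opening: 0.0073
grasp_force: 60.3
t=49.9 pos [ 0.5411 -0.0229  0.0504] rot [-1.7995e+02  9.0000e-02 -1.5001e+02] q1,q6 [ -2.4 -32.4] -> txyz mm [ 1.1  0.4 12.9] az -0.0 (shift first)
```

```bash
python3 -m handwheel '[{"tx":0.001,"ty":0,"tz":0.005,"ax":0,"ay":0,"az":0,"jaw":-1},{"tx":0,"ty":0,"tz":0.005,"ax":0,"ay":0,"az":0,"jaw":-1},{"tx":0,"ty":0,"tz":0.003,"ax":0,"ay":0,"az":0,"jaw":-1},{"tx":0,"ty":0,"tz":0.001,"ax":0,"ay":0,"az":0,"jaw":-1},{"tx":0,"ty":0,"tz":0,"ax":0,"ay":0,"az":0,"jaw":-1},{"tx":0,"ty":0,"tz":0,"ax":0,"ay":0,"az":0,"jaw":-0.6},{"tx":0,"ty":0,"tz":0,"ax":0,"ay":0,"az":0,"jaw":-0.4},{"tx":0,"ty":0,"tz":0,"ax":0,"ay":0,"az":0,"jaw":-0.4},{"tx":0,"ty":0,"tz":0,"ax":0,"ay":0,"az":0,"jaw":-0.4},{"tx":0,"ty":0,"tz":-0.005,"ax":0,"ay":0,"az":0,"jaw":-0.4}]'
python3 -m handwheel '[{"tx":0,"ty":0,"tz":-0.02,"ax":0,"ay":0,"az":0,"jaw":-0.4},{"tx":0,"ty":0,"tz":-0.03,"ax":0,"ay":0,"az":0,"jaw":-0.4},{"tx":0,"ty":0,"tz":-0.03,"ax":0,"ay":0,"az":0,"jaw":0.2},{"tx":0,"ty":0,"tz":-0.03,"ax":0,"ay":0,"az":0,"jaw":0.2},{"tx":0,"ty":0,"tz":-0.01,"ax":0,"ay":0,"az":0,"jaw":0.2},{"tx":0,"ty":0,"tz":0,"ax":0,"ay":0,"az":0,"jaw":0.2},{"tx":0,"ty":0,"tz":0,"ax":0,"ay":0,"az":0,"jaw":0.2},{"tx":0,"ty":0,"tz":0,"ax":0,"ay":0,"az":0,"jaw":0.2},{"tx":0,"ty":0,"tz":0,"ax":0,"ay":0,"az":0,"jaw":0.2},{"tx":0,"ty":0,"tz":0,"ax":0,"ay":0,"az":0,"jaw":0.2}]'
python3 - <<'E'
from h import *
hooks(); go()
for n,c in(("scene",(205,180)),("top",(477,235))):
    im=np.load(f"last_{n}.npz")["color"].astype(int)[c[1]-13:c[1]+14,c[0]-13:c[0]+14]
    sat=im.max(2)-im.min(2)
    print(n,"origin",c[0]-13,c[1]-13)
    for r,s in zip(im.mean(2).astype(int),sat):print(*("%3d"%x if y<45 else "  ." for x,y in zip(r,s)))
E
```

```text
time: 51.1
ee_pos: [0.5398, -0.0233, 0.0409]
tcp_rot: [-180.0, 0.0, -150.0]
wrist_force: [0.4, -1.1, -0.9]
opening: 0.0258
grasp_force: 0.0
time: 52.35
ee_pos: [0.5398, -0.0233, 0.1608]
tcp_rot: [-180.0, 0.0, -150.0]
wrist_force: [-0.1, 0.3, -0.2]
opening: 0.0512
grasp_force: 0.0
scene 62 [317.7 105.4] [ 0.2694 -0.2453] ax 162.0 ratio 4.59
scene 36 [337.8 127.5] [ 0.295  -0.1571] ax 105.0 ratio 2.72
scene 27 [294.4 156.4] [ 0.4347 -0.1767] ax -136.0 ratio 7.87
scene 37 [325.7 162.5] [ 0.4004 -0.1072] ax -139.0 ratio 4.07
scene 134 [202.7 179.7] [ 0.626  -0.2926] ax -138.0 ratio 1.49
scene 161 [337.9 250.9] [0.5703 0.0716] ax 175.0 ratio 4.72
top 45 [473.7 231. ] [ 0.6346 -0.2859] ax 147.0 ratio 2.59
top 52 [218.3 302.4] [0.5009 0.314 ] ax 124.0 ratio 4.36
top 51 [214.4 338.6] [0.4197 0.325 ] ax -141.0 ratio 3.31
top 72 [579.7 380.7] [ 0.2771 -0.4928] ax 96.0 ratio 1.43
top 31 [583.4 401.8] [ 0.2303 -0.4956] ax 70.0 ratio 2.65
top 22 [450.  419.7] [ 0.2124 -0.1901] ax 175.0 ratio 29.14
t=52.5 pos [ 0.5399 -0.0233  0.161 ] rot [-1.7997e+02  6.0000e-02 -1.5000e+02] q1,q6 [ -2.5 -32.5] -
[... 5211 characters left out ...]
  87  86  84  80  73  67   .   .  64   .  65  65  63
 72  68  67  70  71  71   .   .  70  72  79  88  86  85  84  83  80  75  71  65  65  67   .   .  64  63  65
 73  72  71  71  69  67  69  68  67  71  78  76  80  79  74  71  70  68  66  62   .  63  61  62  61  63  62
 73  74  71  69  70  70  66  66  67  67  70  72  69  70  67  67  67  66  62  62  63  63  61  59  63  61  60
 74  72  71  73  70  67  71  67  68  66  70  66  66  67  64  61  68  62  64  59  63  63  63  62  61  63  60
 78  75  76  71  70  75  72  68  72  70  69  67  68  66  67  66  67  65  66  66  66  60  63  63  61  61  63
 79  79  80  74  76  74  74  71  73  74  72  73   .  71  67  68  67  69   .  68   .  65  69   .  68   .  65
```

```bash
python3 - <<'E'
from h import *
go(.42,-.30,.16,180)
E
python3 -m handwheel '[{"tx":0.03,"ty":0.0225,"tz":0,"ax":0,"ay":0,"az":0,"jaw":0.2},{"tx":0.0485,"ty":0.036,"tz":0,"ax":0,"ay":0,"az":0,"jaw":0.2},{"tx":0.0485,"ty":0.036,"tz":0,"ax":0,"ay":0,"az":0,"jaw":0.2},{"tx":0.0485,"ty":0.036,"tz":0,"ax":0,"ay":0,"az":0,"jaw":0.2},{"tx":0.0485,"ty":0.036,"tz":0,"ax":0,"ay":0,"az":0,"jaw":0.2},{"tx":0.02,"ty":0.0135,"tz":0,"ax":0,"ay":0,"az":0,"jaw":0.2},{"tx":0,"ty":0,"tz":0,"ax":0,"ay":0,"az":10,"jaw":0.2},{"tx":0,"ty":0,"tz":0,"ax":0,"ay":0,"az":10,"jaw":0.2},{"tx":0,"ty":0,"tz":0,"ax":0,"ay":0,"az":10,"jaw":0.2},{"tx":0,"ty":0,"tz":0,"ax":0,"ay":0,"az":0,"jaw":0.2}]'
python3 - <<'E'
from h import *
hooks(); go(.6235,-.292,.06,180)
for n,c in(("scene",(205,180)),("top",(477,235))):
    im=np.load(f"last_{n}.npz")["color"].astype(int)[c[1]-13:c[1]+14,c[0]-13:c[0]+14]
    sat=im.max(2)-im.min(2)
    print(n,"origin",c[0]-13,c[1]-13)
    for r,s in zip(im.mean(2).astype(int),sat):print(*("%3d"%x if y<45 and x>75 else "  ." for x,y in zip(r,s)))
E
```

```text
t=52.5 pos [ 0.5399 -0.0233  0.161 ] rot [-1.7997e+02  6.0000e-02 -1.5000e+02] q1,q6 [ -2.5 -32.5] -> txyz mm [ 242.2 -179.7    0.8] az 30.0 (shift first)
time: 53.7
ee_pos: [0.2386, 0.0106, 0.1609]
tcp_rot: [180.0, 0.1, -179.9]
wrist_force: [-0.5, -0.6, -0.6]
opening: 0.0514
grasp_force: 0.0
scene 25 [233.6   0.4] [ 0.1027 -0.7205] ax 128.0 ratio 5.05
scene 178 [203.3 179. ] [ 0.6235 -0.293 ] ax -140.0 ratio 1.52
scene 45 [337.5 254.8] [0.5784 0.0771] ax 169.0 ratio 9.14
top 166 [476.7 235.1] [ 0.6245 -0.2918] ax 180.0 ratio 1.73
top 21 [323.5 287. ] [0.5232 0.0725] ax -152.0 ratio 10.73
top 56 [219.1 302.4] [0.501  0.3123] ax 121.0 ratio 4.05
top 54 [214.8 338.7] [0.4194 0.324 ] ax -141.0 ratio 3.12
top 88 [579.6 380.4] [ 0.2778 -0.4928] ax 98.0 ratio 1.4
top 34 [583.5 401.7] [ 0.2304 -0.4958] ax 70.0 ratio 2.26
t=53.8 pos [0.2386 0.0106 0.1608] rot [ 1.7999e+02  8.0000e-02 -1.7977e+02] q1,q6 [2.5 2.3] -> txyz mm [-383.5 -304.1  101.3] az 0.2 (shift first)
scene origin 192 167
  .   .   .   .   .   .   .   .   .   .   .   .   .   .   .   .   .   .   .   .   .   .   .   .   .   .   
[... 5044 characters left out ...]
 164 162 158 141   .   .   .   .   .   .   .   .   .
  .   .   .   .   .   .   .   .   .   . 154 163 161 156 150 144 139 131   .   .   .   .   .   .   .   .   .
  .   .   .   .   .   .   .   .   .   .   . 146 141 136   .   .   .   .   .   .   .   .   .   .   .   .   .
  .   .   .   .   .   .   .   .   .   .   .   .   .   .   .   .   .   .   .   .   .   .   .   .   .   .   .
  .   .   .   .   .   .   .   .   .   .   .   .   .   .   .   .   .   .   .   .   .   .   .   .   .   .   .
  .   .   .   .   .   .   .   .   .   .   .   .   .   .   .   .   .   .   .   .   .   .   .   .   .   .   .
  .   .   .   .   .   .   .   .   .   .   .   .   .   .   .   .   .   .   .   .   .   .   .   .   .   .   .
```

I mistyped the sign of that shift, so the arm went to open space near the base with no contact. Hook C is standing, so I'll work out its axis from the foot edges.

Run:
```python
from h import *
print("top left edge",ang(w("top",471.0,231.5,.005),w("top",474.0,242.5,.005)))
a,b=w("scene",211.5,178,.003),w("scene",203.7,188,.003);print("scene R edge",a,b,ang(a,b),np.linalg.norm(a-b))
# foot corners in top: match a model foot (36x18) edge: left edge points and bottom edge
for p in((471,229),(475,243.5),(481.5,243)):print(p,w("top",*p,.005))
# predicted outlines for candidates
for th in(0,10,15,20):
  c=np.array([.622,-.288]);r=R.from_euler("z",th,degrees=True)
  P=[np.append(c,0)+r.apply([sx*.018,sy*.009,.005]) for sx,sy in((1,1),(1,-1),(-1,-1),(-1,1))]+[np.append(c,0)+r.apply([s*.011,t*.0045,.03]) for s in(1,-1) for t in (1,-1)]
  print(th,"top",[tuple(np.round(px("top",p),1)) for p in P]);print("   scene",[tuple(np.round(px("scene",p),1)) for p in P])
```

```text
top left edge -170.77107849144463
scene R edge [ 0.60788763 -0.28271879  0.003     ] [ 0.63989031 -0.27500461  0.003     ] 13.55248572967033 0.03291929680462814
(471, 229) [ 0.63991589 -0.28022656  0.005     ]
(475, 243.5) [ 0.60493247 -0.28600812  0.005     ]
(481.5, 243) [ 0.6052628  -0.30143375  0.005     ]
0 top [(np.float64(470.5), np.float64(229.0)), (np.float64(478.1), np.float64(228.6)), (np.float64(479.7), np.float64(243.6)), (np.float64(472.1), np.float64(244.1)), (np.float64(475.3), np.float64(229.5)), (np.float64(479.2), np.float64(229.3)), (np.float64(476.3), np.float64(238.9)), (np.float64(480.2), np.float64(238.7))]
   scene [(np.float64(202.3), np.float64(186.6)), (np.float64(197.0), np.float64(182.6)), (np.float64(208.4), np.float64(173.4)), (np.float64(213.7), np.float64(177.3)), (np.float64(201.1), np.float64(177.0)), (np.float64(198.4), np.float64(175.0)), (np.float64(208.1), np.float64(171.3)), (np.float64(205.4), np.float64(169.3))]
10 top [(np.float64(469.3), np.float64(229.8)), (np.float64(476.6), np.float64(228.1)), (np.float64(480.9), np.float64(242.8)), (np
[... 1142 characters left out ...]
), (np.float64(204.2), np.float64(169.1))]
20 top [(np.float64(468.3), np.float64(230.9)), (np.float64(475.1), np.float64(227.9)), (np.float64(481.9), np.float64(241.8)), (np.float64(475.0), np.float64(244.7)), (np.float64(473.9), np.float64(230.6)), (np.float64(477.4), np.float64(229.1)), (np.float64(478.1), np.float64(239.2)), (np.float64(481.6), np.float64(237.7))]
   scene [(np.float64(205.3), np.float64(186.8)), (np.float64(198.3), np.float64(184.6)), (np.float64(205.4), np.float64(173.2)), (np.float64(212.3), np.float64(175.3)), (np.float64(202.8), np.float64(177.2)), (np.float64(199.3), np.float64(176.1)), (np.float64(207.2), np.float64(170.2)), (np.float64(203.7), np.float64(169.1))]
```

```bash
python3 -m handwheel '[{"tx":-0.0214,"ty":-0.0167,"tz":0,"ax":0,"ay":0,"az":0,"jaw":0.2},{"tx":-0.0428,"ty":-0.0334,"tz":0,"ax":0,"ay":0,"az":0,"jaw":0.2},{"tx":-0.0428,"ty":-0.0334,"tz":0,"ax":0,"ay":0,"az":0,"jaw":0.2},{"tx":-0.0428,"ty":-0.0334,"tz":0,"ax":0,"ay":0,"az":0,"jaw":0.2},{"tx":-0.0428,"ty":-0.0334,"tz":0,"ax":0,"ay":0,"az":0,"jaw":0.2},{"tx":-0.0428,"ty":-0.0334,"tz":0,"ax":0,"ay":0,"az":0,"jaw":0.2},{"tx":-0.0428,"ty":-0.0334,"tz":0,"ax":0,"ay":0,"az":0,"jaw":0.2},{"tx":-0.0428,"ty":-0.0334,"tz":0,"ax":0,"ay":0,"az":0,"jaw":0.2},{"tx":-0.0428,"ty":-0.0334,"tz":0,"ax":0,"ay":0,"az":0,"jaw":0.2},{"tx":-0.0214,"ty":-0.0167,"tz":0,"ax":0,"ay":0,"az":0,"jaw":0.2}]'
python3 -m handwheel '[{"tx":0,"ty":0,"tz":0.01,"ax":0,"ay":0,"az":-3,"jaw":0.2},{"tx":0,"ty":0,"tz":0.02,"ax":0,"ay":0,"az":-3,"jaw":0.2},{"tx":0,"ty":0,"tz":0.03,"ax":0,"ay":0,"az":-3,"jaw":0.2},{"tx":0,"ty":0,"tz":0.03,"ax":0,"ay":0,"az":-3,"jaw":0.2},{"tx":0,"ty":0,"tz":0.01,"ax":0,"ay":0,"az":0,"jaw":0.2},{"tx":0,"ty":0,"tz":0,"ax":0,"ay":0,"az":0,"jaw":0.2},{"tx":0,"ty":0,"tz":0,"ax":0,"ay":0,"az":0,"jaw":0.2},{"tx":0,"ty":0,"tz":0,"ax":0,"ay":0,"az":0,"jaw":0.2},{"tx":0,"ty":0,"tz":0,"ax":0,"ay":0,"az":0,"jaw":0.2},{"tx":0,"ty":0,"tz":0,"ax":0,"ay":0,"az":0,"jaw":0.2}]'
python3 - <<'E'
from h import *
go(.6235,-.29,-.015,192)
E
```

```text
time: 55.05
ee_pos: [0.6251, -0.2916, 0.1593]
tcp_rot: [180.0, -0.0, -179.8]
wrist_force: [1.3, 0.2, 1.6]
opening: 0.0514
grasp_force: 0.0
time: 56.3
ee_pos: [0.624, -0.2901, 0.0614]
tcp_rot: [-180.0, 0.1, -168.0]
wrist_force: [-0.2, 0.2, 0.3]
opening: 0.051
grasp_force: 0.0
t=56.3 pos [ 0.624  -0.2901  0.0614] rot [-1.7998e+02  8.0000e-02 -1.6800e+02] q1,q6 [-24.9 -36.9] -> txyz mm [ 0.6  0.2 76.4] az -0.0 (shift first)
```

```bash
python3 -m handwheel '[{"tx":0,"ty":0,"tz":0.02,"ax":0,"ay":0,"az":0,"jaw":0.2},{"tx":0,"ty":0,"tz":0.02,"ax":0,"ay":0,"az":0,"jaw":0.2},{"tx":0,"ty":0,"tz":0.018,"ax":0,"ay":0,"az":0,"jaw":0.2},{"tx":0,"ty":0,"tz":0.01,"ax":0,"ay":0,"az":0,"jaw":0.2},{"tx":0,"ty":0,"tz":0.006,"ax":0,"ay":0,"az":0,"jaw":0.2},{"tx":0,"ty":0,"tz":0.002,"ax":0,"ay":0,"az":0,"jaw":0.2},{"tx":0,"ty":0,"tz":0,"ax":0,"ay":0,"az":0,"jaw":0.2},{"tx":0,"ty":0,"tz":0,"ax":0,"ay":0,"az":0,"jaw":0.2},{"tx":0,"ty":0,"tz":0,"ax":0,"ay":0,"az":0,"jaw":0},{"tx":0,"ty":0,"tz":0,"ax":0,"ay":0,"az":0,"jaw":-0.3}]'
python3 -m handwheel '[{"tx":0,"ty":0,"tz":0,"ax":0,"ay":0,"az":0,"jaw":-0.5},{"tx":0,"ty":0,"tz":0,"ax":0,"ay":0,"az":0,"jaw":-0.7},{"tx":0,"ty":0,"tz":0,"ax":0,"ay":0,"az":0,"jaw":-1},{"tx":0,"ty":0,"tz":0,"ax":0,"ay":0,"az":0,"jaw":-1},{"tx":0,"ty":0,"tz":0,"ax":0,"ay":0,"az":0,"jaw":-1},{"tx":0,"ty":0,"tz":0,"ax":0,"ay":0,"az":0,"jaw":-1},{"tx":0,"ty":0,"tz":0,"ax":0,"ay":0,"az":0,"jaw":-1},{"tx":0,"ty":0,"tz":0,"ax":0,"ay":0,"az":0,"jaw":-1},{"tx":0,"ty":0,"tz":0,"ax":0,"ay":0,"az":0,"jaw":-1},{"tx":0,"ty":0,"tz":0,"ax":0,"ay":0,"az":0,"jaw":-1}]' 60
```

```text
time: 57.55
ee_pos: [0.624, -0.2901, -0.0147]
tcp_rot: [-180.0, 0.1, -168.0]
wrist_force: [0.3, -0.1, -0.9]
opening: 0.0302
grasp_force: 0.0
time: 58.8
ee_pos: [0.6241, -0.29, -0.0148]
tcp_rot: [-180.0, 0.1, -168.0]
wrist_force: [0.7, -0.3, 1.1]
opening: 0.0072
grasp_force: 60.1
```

```bash
python3 -m handwheel '[{"tx":0,"ty":0,"tz":-0.005,"ax":0,"ay":0,"az":0,"jaw":-1},{"tx":0,"ty":0,"tz":-0.015,"ax":0,"ay":0,"az":0,"jaw":-1},{"tx":0,"ty":0,"tz":-0.025,"ax":0,"ay":0,"az":0,"jaw":-1},{"tx":0,"ty":0,"tz":-0.03,"ax":0,"ay":0,"az":8,"jaw":-1},{"tx":0,"ty":0,"tz":-0.03,"ax":0,"ay":0,"az":9,"jaw":-1},{"tx":0,"ty":0,"tz":-0.025,"ax":0,"ay":0,"az":9,"jaw":-1},{"tx":0,"ty":0,"tz":-0.015,"ax":0,"ay":0,"az":9,"jaw":-1},{"tx":0,"ty":0,"tz":0,"ax":0,"ay":0,"az":7,"jaw":-1},{"tx":0,"ty":0,"tz":0,"ax":0,"ay":0,"az":0,"jaw":-1},{"tx":0,"ty":0,"tz":0,"ax":0,"ay":0,"az":0,"jaw":-1}]'
python3 - <<'E'
from h import *
go(.5902,-.0231,.0365,150)
E
```

```text
time: 60.05
ee_pos: [0.6237, -0.29, 0.1304]
tcp_rot: [180.0, 0.1, 150.1]
wrist_force: [-0.1, 0.0, -0.9]
opening: 0.0072
grasp_force: 59.9
t=60.0 pos [ 0.6237 -0.29    0.1304] rot [1.7997e+02 6.0000e-02 1.5015e+02] q1,q6 [-25.    4.9] -> txyz mm [162.  214.8  93.8] az 0.1 (shift first)
```

```bash
python3 -m handwheel '[{"tx":0.0116,"ty":0.0153,"tz":0,"ax":0,"ay":0,"az":0,"jaw":-1},{"tx":0.0231,"ty":0.0307,"tz":0,"ax":0,"ay":0,"az":0,"jaw":-1},{"tx":0.0231,"ty":0.0307,"tz":0,"ax":0,"ay":0,"az":0,"jaw":-1},{"tx":0.0231,"ty":0.0307,"tz":0,"ax":0,"ay":0,"az":0,"jaw":-1},{"tx":0.0231,"ty":0.0307,"tz":0,"ax":0,"ay":0,"az":0,"jaw":-1},{"tx":0.0231,"ty":0.0307,"tz":0,"ax":0,"ay":0,"az":0,"jaw":-1},{"tx":0.0231,"ty":0.0307,"tz":0,"ax":0,"ay":0,"az":0,"jaw":-1},{"tx":0.0118,"ty":0.0153,"tz":0,"ax":0,"ay":0,"az":0,"jaw":-1},{"tx":0,"ty":0,"tz":0,"ax":0,"ay":0,"az":0,"jaw":-1},{"tx":0,"ty":0,"tz":0,"ax":0,"ay":0,"az":0,"jaw":-1}]'
python3 -m handwheel '[{"tx":0,"ty":0,"tz":0.01,"ax":0,"ay":0,"az":0,"jaw":-1},{"tx":0,"ty":0,"tz":0.015,"ax":0,"ay":0,"az":0,"jaw":-1},{"tx":0,"ty":0,"tz":0.015,"ax":0,"ay":0,"az":0,"jaw":-1},{"tx":0,"ty":0,"tz":0.015,"ax":0,"ay":0,"az":0,"jaw":-1},{"tx":0,"ty":0,"tz":0.01,"ax":0,"ay":0,"az":0,"jaw":-1},{"tx":0,"ty":0,"tz":0.008,"ax":0,"ay":0,"az":0,"jaw":-1},{"tx":0,"ty":0,"tz":0.005,"ax":0,"ay":0,"az":0,"jaw":-1},{"tx":0,"ty":0,"tz":0.002,"ax":0,"ay":0,"az":0,"jaw":-1},{"tx":0,"ty":0,"tz":0,"ax":0,"ay":0,"az":0,"jaw":-1},{"tx":0,"ty":0,"tz":0,"ax":0,"ay":0,"az":0,"jaw":-1}]'
python3 - <<'E'
from h import *
go(.5902,-.0231,.0365,150)
E
```

```text
time: 61.3
ee_pos: [0.5909, -0.0236, 0.1301]
tcp_rot: [180.0, 0.1, 150.0]
wrist_force: [-1.0, -0.6, -0.3]
opening: 0.0068
grasp_force: 59.9
time: 62.55
ee_pos: [0.5913, -0.023, 0.0505]
tcp_rot: [179.9, 0.1, 150.0]
wrist_force: [0.2, 0.7, -0.6]
opening: 0.0071
grasp_force: 59.9
t=62.5 pos [ 0.5913 -0.023   0.0505] rot [1.7994e+02 9.0000e-02 1.5000e+02] q1,q6 [-2.2 27.8] -> txyz mm [ 0.9 -0.6 14. ] az -0.0 (shift first)
```

```bash
python3 -m handwheel '[{"tx":0.001,"ty":0,"tz":0.005,"ax":0,"ay":0,"az":0,"jaw":-1},{"tx":0,"ty":0,"tz":0.005,"ax":0,"ay":0,"az":0,"jaw":-1},{"tx":0,"ty":0,"tz":0.004,"ax":0,"ay":0,"az":0,"jaw":-1},{"tx":0,"ty":0,"tz":0.001,"ax":0,"ay":0,"az":0,"jaw":-1},{"tx":0,"ty":0,"tz":0,"ax":0,"ay":0,"az":0,"jaw":-1},{"tx":0,"ty":0,"tz":0,"ax":0,"ay":0,"az":0,"jaw":-0.6},{"tx":0,"ty":0,"tz":0,"ax":0,"ay":0,"az":0,"jaw":-0.4},{"tx":0,"ty":0,"tz":0,"ax":0,"ay":0,"az":0,"jaw":-0.4},{"tx":0,"ty":0,"tz":0,"ax":0,"ay":0,"az":0,"jaw":-0.4},{"tx":0,"ty":0,"tz":-0.005,"ax":0,"ay":0,"az":0,"jaw":-0.4}]'
python3 -m handwheel '[{"tx":0,"ty":0,"tz":-0.02,"ax":0,"ay":0,"az":0,"jaw":-0.4},{"tx":0,"ty":0,"tz":-0.03,"ax":0,"ay":0,"az":0,"jaw":-0.4},{"tx":0,"ty":0,"tz":-0.04,"ax":0,"ay":0,"az":0,"jaw":-0.4},{"tx":0,"ty":0,"tz":-0.04,"ax":0,"ay":0,"az":0,"jaw":0.2},{"tx":0,"ty":0,"tz":-0.04,"ax":0,"ay":0,"az":0,"jaw":0.2},{"tx":0,"ty":0,"tz":0,"ax":0,"ay":0,"az":0,"jaw":0.2},{"tx":0,"ty":0,"tz":0,"ax":0,"ay":0,"az":0,"jaw":0.2},{"tx":0,"ty":0,"tz":0,"ax":0,"ay":0,"az":0,"jaw":0.2},{"tx":0,"ty":0,"tz":0,"ax":0,"ay":0,"az":0,"jaw":0.2},{"tx":0,"ty":0,"tz":0,"ax":0,"ay":0,"az":0,"jaw":0.2}]'
python3 - <<'E'
from h import *
go(.40,.08,.25,150)
E
```

```text
time: 63.8
ee_pos: [0.5899, -0.0225, 0.0399]
tcp_rot: [180.0, 0.0, 150.0]
wrist_force: [0.1, 0.3, 0.6]
opening: 0.0255
grasp_force: 0.0
time: 65.05
ee_pos: [0.5898, -0.0225, 0.2097]
tcp_rot: [180.0, 0.0, 150.0]
wrist_force: [-0.5, -0.3, 0.1]
opening: 0.051
grasp_force: 0.0
t=65.0 pos [ 0.5898 -0.0225  0.2097] rot [1.7998e+02 2.0000e-02 1.4999e+02] q1,q6 [-2.2 27.8] -> txyz mm [215.6  -6.1 -40.4] az -0.0 (shift first)
```

```bash
python3 -m handwheel '[{"tx":0.003,"ty":-0.018,"tz":0,"ax":0,"ay":0,"az":0,"jaw":0.2},{"tx":0.006,"ty":-0.036,"tz":0,"ax":0,"ay":0,"az":0,"jaw":0.2},{"tx":0.006,"ty":-0.036,"tz":0,"ax":0,"ay":0,"az":0,"jaw":0.2},{"tx":0.006,"ty":-0.036,"tz":0,"ax":0,"ay":0,"az":0,"jaw":0.2},{"tx":0.006,"ty":-0.036,"tz":0,"ax":0,"ay":0,"az":0,"jaw":0.2},{"tx":0.006,"ty":-0.036,"tz":0,"ax":0,"ay":0,"az":0,"jaw":0.2},{"tx":0.006,"ty":-0.036,"tz":0,"ax":0,"ay":0,"az":0,"jaw":0.2},{"tx":0.006,"ty":-0.036,"tz":0,"ax":0,"ay":0,"az":0,"jaw":0.2},{"tx":0.006,"ty":-0.022,"tz":0,"ax":0,"ay":0,"az":0,"jaw":0.2},{"tx":0,"ty":0,"tz":0,"ax":0,"ay":0,"az":0,"jaw":0.2}]'
python3 - <<'E'
from h import *
hooks(.08); go()
for n in("top",):
    im=np.load(f"last_{n}.npz")["color"].astype(int);g=im.mean(2).astype(int)
    for r in range(230,298,2):print(r,*("%3d"%x for x in g[r,324:394:2]))
for a in(90,210,330):print(a,px("top",[.5651+.029*np.cos(np.radians(a)),-.0086+.029*np.sin(np.radians(a)),.08]))
# rim circle from predicted centre: rim z ~ .0672
e=[];
for a in range(0,360,30):e.append(np.round(px("top",[.565+.06*np.cos(np.radians(a)),-.0087+.06*np.sin(np.radians(a)),.067]),0))
print(e)
E
```

```text
time: 66.3
ee_pos: [0.3983, -0.251, 0.2102]
tcp_rot: [180.0, 0.1, 149.8]
wrist_force: [-1.1, 0.4, -0.6]
opening: 0.0516
grasp_force: 0.0
scene 38 [275.5  21.7] [ 0.1646 -0.4836] ax 58.0 ratio 4.27
scene 18 [281.4  56.6] [ 0.2559 -0.3774] ax -140.0 ratio 7.73
scene 64 [336.8 254.8] [0.6135 0.1025] ax 168.0 ratio 7.73
top 53 [217.6 302.8] [0.4924 0.3037] ax 124.0 ratio 4.3
top 21 [490.8 310.4] [ 0.4427 -0.2852] ax 75.0 ratio 2.41
top 54 [214.8 338.7] [0.4159 0.3117] ax -141.0 ratio 3.12
t=66.4 pos [ 0.3995 -0.2499  0.21  ] rot [1.7995e+02 8.0000e-02 1.4995e+02] q1,q6 [-32.1  -2. ] -> txyz mm [0. 0. 0.] az 0 (shift first)
230 130 128 129 127 125 126 127 123 113  94  85  84  84  98 116 124 125 128 130 128 114  98  83  80  79  79  81  88 102 106 115 124 123 123 122
232 128 125 126 127 127 128 117  97  82  81  83  83  82 110 149 146 150 147 150 148 143 144 133 123 112  93  76  75  80  85  93 109 121 126 124
234 129 128 126 130 126 139 126  81  78  82  82  80  74  99 145 148 146 147 148 149 146 141 139 140 148 141 101  71  72  81  80  88  96 107 119
236 130 128 128 121 101 115 148 105  81  
[... 4176 characters left out ...]
53 169 173 156 139 129 109  84  89  98 105 104 108  69  52  59  83  81  80  77  61  67  77  73  69  73
296 125 126 114  90  83  80  80 101 135 154 171 159 153 152 156 152 150 150 152 150 153 144  70  51  61  84  81  71  96  99  79  72  66  69 110
90 (np.float64(346.45797460710963), np.float64(262.4956151144781))
210 (np.float64(367.1195699071795), np.float64(272.7729468475483))
330 (np.float64(365.5157503788167), np.float64(250.1111651855027))
[array([358., 236.]), array([344., 240.]), array([335., 251.]), array([332., 264.]), array([337., 278.]), array([347., 287.]), array([361., 290.]), array([375., 285.]), array([384., 275.]), array([386., 261.]), array([382., 248.]), array([371., 239.])]
```

The top view shows all three hooks standing in the dish, at (347,264), (368,275) and (366,250). The rim ring is where it should be and the bench has no loose hooks left. I'm handing in.

```bash
python3 -c "
from workcell import workorder
print(workorder.job_done())"
```

```text
the job is handed in; nothing more can be done
None
```

I handed the job in at about 66 s: the cover is upright on the mat, the dish is centred on the pan, and all three galvanized hooks are in it; the hand-in returned no verdict.

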